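# Swap the empty spice tube in the lying rack

### The job

One of the three spice tubes in the wooden rack is a short, used-up one. Lay the full-length tube from the grey trivet in that lane's groove at the rack's long (entry) end and push it in until it sits centred in the rack, so that it shoves the short tube clear out of the other end: do not touch the short tube while it is still in the rack. Then lay the short tube on the trivet, in a slot between its ribs; handle the thin-walled tubes gently, and leave the other two tubes and everything round about where they are.

Things in the scene. Friction and masses are not known exactly. Their poses are not given: they have to be found in the camera images.
- rack: Wooden tube rack, fixed. Origin on the step, under the midpoint between its two upright plates; +x along the lanes from entry to exit end, z up. Base 300 x 184 x 18 mm, x = -165 to +135. Plates 10 mm thick, outer faces at x = -33 and +33, tops 62 mm high, each with three 32 mm holes at y = -60, 0, +60 (the lanes), centres 40 mm high. Centred tube: middle at x = 0, equal overhang both sides.
- entry (a point): Point on the middle lane's tube axis, 40 mm above the step, at rack x = -110 mm: the entry (long) side. Axes as the rack. Each lane has an open shallow V groove from rack x = -160 to +125 mm: sides slope 30 degrees, 22 mm wide in all, edges 31 mm above the step, carrying a tube with its axis 40 mm high, in line with the holes.
- exit (a point): Point on the middle lane's tube axis, 40 mm above the step, at rack x = +85 mm: the exit (short) side, closed by a low lip (34 mm above the step) at rack x = +129 mm. Axes as the rack.
- short: The short, used-up spice tube: aluminium cylinder with a cork stopper, 28 mm diameter, 70 mm long, about 45 g. Origin at the middle of its axis, own x along the axis. It starts in one of the three lanes (any), its middle up to 18 mm either side of the rack's middle. Slides easily along its groove (about 1 N). Thin wall: it dents if squeezed with over 45 N a finger or pressed on the rack or trivet with over 45 N; a 20 to 30 N grip holds it.
- fresh: The full-length tube to put in: aluminium with cork stopper, 28 mm diameter, 100 mm long, about 60 g. Origin at the middle of its axis, own x along the axis; either end may lead. Thin wall: it dents as the short one does. It starts lying in the trivet's middle slot, parallel to the ribs.
- long_a: A full-length tube (same as fresh, 28 x 100 mm, origin mid-axis, x along the axis) in another lane of the rack, its middle up to 18 mm either side of the rack's middle; to be left where it is.
- long_b: Another full-length tube (same as long_a) in the remaining lane; to be left where it is.
- trivet: Grey silicone trivet, fixed to the step: mat 130 x 110 mm, 7 mm thick; origin under its centre on the step. Four round ribs along its own x (110 mm long, 8 mm thick, tops 13 mm above the step) at y = -36, -12, +12, +36 mm; a tube laid in a slot between two ribs (slot centres y = -24, 0, +24 mm) lies steady with its axis 22.5 mm above the step.
- tiffin: Steel tiffin carrier, three tiers with bail handle, 130 mm diameter, 215 mm high, origin under its centre. Bystander.
- cup: Blue melamine cup, 80 mm diameter at the rim, 80 mm high, origin under its centre. Bystander.
- tumbler: Glass tumbler, 68 mm diameter at the rim, 100 mm high, origin under its centre. Bystander.
- spatula: Wooden spatula, 280 mm long, lying flat beyond the rack, along its own x. Bystander.
Not all that is in view belongs to the job. What is shaped like the fresh but orange, pink or red is not meant.

How it is judged:
By the outcome, as a careful person would: the job done as asked, in the order asked, and still so for the second after the job is handed in, with the robot touching nothing.
It also fails if it takes over 67 s, if anything falls off the work surface, if the arm or the gripper's body presses on something with over 40 N, if the wrist force passes 120 N, or if a joint passes its speed limit or range.

### The arm

A 6-joint arm with a two-finger parallel gripper is mounted at the origin on the work surface. World frame = base frame: x ahead of the robot, y to its left, z up, the work surface at z = 0. Lengths are in m, angles in rad, forces in N, time in s.
With the tool pointing down it reaches from about 0.275 to 0.875 m from the base axis. Payload 12.5 kg.
Tool frame: the origin (TCP) lies at the very end of the fingers, on their centre line; the grasp point (between the pads) lies 19 mm behind it; x points along the fingers, z is the direction in which the jaws open and shut, and the axes are right-handed (so a half turn about x gives the same grasp; the last joint's range is limited). The gripper opens to 85 mm and grips with 20 to 120 N. Pads are 22 mm wide; open, the fingers measure 114 mm over their backs; the gripper's body (76 mm by 85 mm) begins 54 mm behind the grasp point. The pads swing forward as they close: fully open they stand 13 mm farther back than shut.
Start: joints at [-1.358, 0.351, 1.652, -0, 1.139, -0.085], TCP at [0.161, -0.526, 0.231] pointing down, gripper open.
Joint ranges: [-2.75, 2.75], [-0.79, 2.1], [0.01, 2.65], [-1.57, 4.71], [0.07, 3.14], [-2.87, 2.87]. Speed limits (rad/s): [2.22, 2.22, 2.79, 3.14, 3.14, 3.14].

### API

Orientations are given as a rotation vector (axis times angle).
In Python, from cell import * gives the robot as it stands.
- The arm moves only by the shell command python3 -m creep 'ROWS'. ROWS is a JSON object of lists of equal length, an entry for each row: "grip": the closure, from 0 (fully open) to 1 (shut); "offset": the shift along the tool's x, y, z each as a share of 0.15 m, from -1 to 1, a list of three; "dr": the turn, a rotation vector about the tool's x, y, z each as a share of 180 degrees, from -1 to 1, a list of three. In form: {"grip": [grip, ...], "offset": [[tx, ty, tz], ...], "dr": [[ax, ay, az], ...]}. A call has 1 to 12 rows; each row is the pose to reach, as a shift and turn from the pose commanded when the call began, along the tool's axes at that moment, turning the shorter way round; what a row does not reach only later rows make up. A row lasts 1/8 s, in which the tool goes at most 62.5 mm and 10.7 degrees, less where a joint would pass 70% of its speed; a pose out of reach is approached as far as the arm can. A call with a number of a shift or a turn outside -1 to 1 is refused whole. A call with a gripper value outside its range is refused whole. The fingers move at their own pace and stop on an object; the grip force is fixed at half the most. Time passes only in rows, so rows that repeat a pose let the fingers close. It gives the time, the measured TCP pose, the force and the opening at its end, in the units of the state.
- observe(): the state, without advancing time (a new reading comes with each control period).
- get_image(name): name is "scene" or "side" or "wrist"; returns the picture (384x512x3 uint8, red, green, blue); there is no depth.
- camera_model(name): a dict with "K" (3x3 intrinsics, pixels), "R" (3x3) and "t" (3): a world point X has camera coordinates R X + t. Camera axes: x right, y down, z forward; pixel columns grow to the right and rows downward; lengths in m; the calibration is good to about 2 mm. A picture is of the moment at which its call begins: read the wrist's pose just before it. camera_model takes no time and is no camera call; for the wrist camera it gives the pose at the moment of the call.
- job_done(): hands the job in, once; it reports no verdict.
Trained networks look in the newest picture that a camera, given by its name, has taken for a name from the list of things; names that differ only in an ending like _2 or _b are one class to them, and where a whole thing is asked for, a point or a joint stands for the part that bears it (a point fixed in the world has none). Each returns a list of dicts, best first, with "score" (0 to 1); they miss things now and then, are a little off and sometimes report something else, mostly with a low value. They report only what shows in the picture. A call takes as long as a camera call. They do not tell look-alikes from the thing itself.
- outline_of(thing, camera): "mask" (384x512 bool, what is visible of it) and "extent" ([left, top, right, bottom] in pixels, round what is visible of it).
- mark_of(thing, camera): "position" ([column, row] in pixels: a listed point, or the origin of a listed thing).
The state is a dict: "t": time; "qpos": joint angles; "joint_velocities": joint speeds; "tau": joint torques, N m; "ee_pos": TCP position; "ee_rot": TCP orientation; "contact_force": force on the tool from outside, world axes, zero at the start; "moment": the same for the moment, N m; "grip_width": opening from 0.0 (shut) to 1.0 (fully open).
Only numpy, scipy, OpenCV 4.12 (cv2) and the standard library are available. Lean on these libraries where they do the work, as an engineer would, in place of code of your own. Each camera call takes 0.05 s, during which the arm holds its last target.

## Working session

There is one attempt and no reset: what is moved stays moved. The work goes in short steps, Python scripts to look and compute and a shell command to move; the robot and the scene stay as the last step left them, time stands still between calls to the robot, and variables do not carry over. Pictures are saved under pics/ and viewed, and the job is handed in when it is done.

```bash
ls; mkdir -p pics
python3 - <<'E'
from cell import *
import cv2
s=observe();print(s)
for n in ["scene","side","wrist"]:
    im=get_image(n);cv2.imwrite(f"pics/{n}0.png",im[:,:,::-1]);m=camera_model(n);print(n,m)
E
```

```text
pics
{'t': 0.0, 'qpos': array([-1.35764187e+00,  3.51260947e-01,  1.65246800e+00,  2.95635757e-05,
        1.13912455e+00, -8.46024209e-02]), 'joint_velocities': array([-0.00049485, -0.00142278, -0.00068061, -0.00064903,  0.00099518,
       -0.00120625]), 'tau': array([-1.65693473e-03, -5.06102479e+01, -2.91402376e+01, -2.31489148e-04,
        4.50835287e-03,  3.59261855e-05]), 'ee_pos': array([ 0.16131098, -0.52543747,  0.23072821]), 'ee_rot': array([ 0.98796368,  1.33642103, -0.98654757]), 'contact_force': array([ 0.83843572, -0.35774678,  0.51077014]), 'moment': array([ 0.03453917, -0.02647296,  0.03091736]), 'grip_width': 0.999498438207046}
scene {'K': array([[382.75501369,   0.        , 261.20842373],
       [  0.        , 382.75501369, 191.05373117],
       [  0.        ,   0.        ,   1.        ]]), 'R': array([[-0.82104836,  0.57076898,  0.01011749],
       [ 0.3756355 ,  0.55352574, -0.7433083 ],
       [-0.42985761, -0.60649157, -0.66887249]]), 't': array([ 0.47864037, -0.15091491,  1.55584154])}
side {'K': array([[432.81433716,   0.        , 261.38525863],
       [  0.        , 432.81433716, 196.44879834],
       [  0.        ,   0.        ,   1.        ]]), 'R': array([[ 0.98635384, -0.16400028,  0.01449167],
       [-0.10151728, -0.67512563, -0.73068435],
       [ 0.12961613,  0.71924216, -0.68256162]]), 't': array([-0.56840178,  0.06963926,  1.14321988])}
wrist {'K': array([[270.64089871,   0.        , 253.24460234],
       [  0.        , 270.64089871, 188.57278648],
       [  0.        ,   0.        ,   1.        ]]), 'R': array([[ 2.93394636e-01, -9.55991412e-01, -9.08869812e-05],
       [-9.15144088e-01, -2.80886046e-01,  2.89161421e-01],
       [-2.76461364e-01, -8.47552352e-02, -9.57280348e-01]]), 't': array([-0.5503053 , -0.0374758 ,  0.37855574])}
```

View pics/scene0.png

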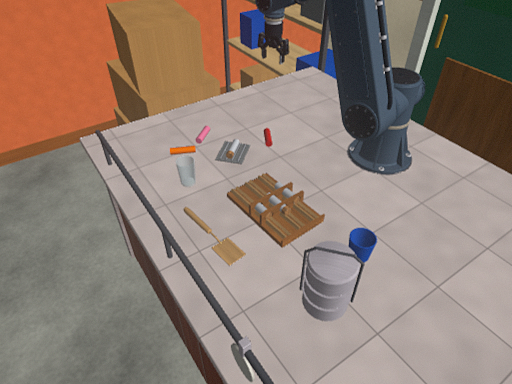

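View pics/side0.png

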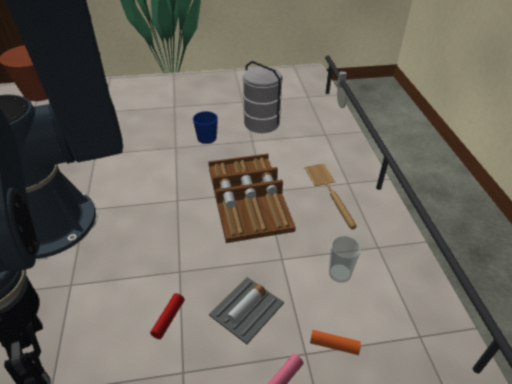

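View pics/wrist0.png

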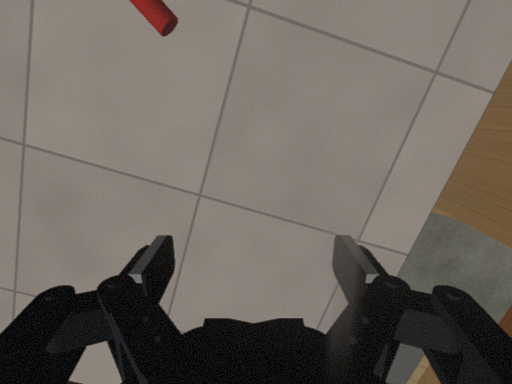

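The side view shows the grey trivet at about (247,310) with a silver tube on it. The rack is at (250,195), long end toward the camera. The orange (335,342), pink (287,370) and red (167,315) tubes are decoys. The silver tube in the trivet's middle slot is the fresh one.

```bash
cat > h.py <<'E'
from cell import *
import cv2, numpy as np
def ray(cm,px):
    K,R,t=cm["K"],cm["R"],cm["t"]
    d=R.T@np.linalg.solve(K,np.array([px[0],px[1],1.0])); c=-R.T@t
    return c,d
def onplane(cm,px,z):
    c,d=ray(cm,px); return c+d*(z-c[2])/d[2]
def proj(cm,X):
    p=cm["K"]@(cm["R"]@np.asarray(X)+cm["t"]); return p[:2]/p[2]
def tri(l):
    A=np.zeros((3,3));b=np.zeros(3)
    for cm,px in l:
        c,d=ray(cm,px); d=d/np.linalg.norm(d); P=np.eye(3)-np.outer(d,d); A+=P;b+=P@c
    return np.linalg.solve(A,b)
E
python3 - <<'E'
from h import *
cs={n:camera_model(n) for n in ["scene","side"]}
for n in cs:get_image(n)
H=dict(rack=0,entry=.04,exit=.04,short=.04,fresh=.0225,trivet=0)
for th in H:
    for n in cs:
        r=mark_of(th,n)
        for q in r[:4]: print(th,n,round(q["score"],2),np.round(q["position"],1),np.round(onplane(cs[n],q["position"],H[th]),4))
im=cv2.imread("pics/side0.png")
cv2.imwrite("pics/c1.png",cv2.resize(im[140:350,190:310],None,fx=5,fy=5,interpolation=cv2.INTER_CUBIC)[:600] )
cv2.imwrite("pics/c1.png",cv2.resize(im[145:245,195:305],None,fx=6,fy=6,interpolation=cv2.INTER_CUBIC))
cv2.imwrite("pics/c2.png",cv2.resize(im[270:350,200:300],None,fx=6,fy=6,interpolation=cv2.INTER_CUBIC))
print(observe()["t"])
E
```

```text
rack scene 0.54 [209.8 235.2] [ 0.7809 -0.0027  0.    ]
rack side 0.64 [247.  196.1] [0.5387 0.0236 0.    ]
entry scene 0.92 [254.3 185.5] [ 0.554  -0.0848  0.04  ]
entry scene 0.75 [210.  231.3] [0.7873 0.0164 0.04  ]
entry side 0.7 [254.9 212.8] [ 0.5445 -0.085   0.04  ]
entry side 0.46 [249.6 181.9] [0.5485 0.0378 0.04  ]
exit scene 0.87 [295.1 214.6] [0.5249 0.1078 0.04  ]
exit side 0.82 [238.5 162. ] [0.5289 0.1311 0.04  ]
exit side 0.65 [247. 193.] [ 0.5348 -0.0066  0.04  ]
short scene 0.7 [260.7 209.3] [0.603  0.0252 0.04  ]
short side 0.75 [269.1 180. ] [0.604  0.0378 0.04  ]
fresh scene 0.69 [184.8 151.2] [ 0.6553 -0.4274  0.0225]
fresh scene 0.6 [266. 139.] [ 0.3387 -0.317   0.0225]
fresh scene 0.42 [231.  148.4] [ 0.4936 -0.3413  0.0225]
fresh scene 0.42 [201.  135.2] [ 0.5484 -0.492   0.0225]
fresh side 0.92 [245.5 301.9] [ 0.4847 -0.3365  0.0225]
fresh side 0.78 [164.7 316. ] [ 0.3102 -0.3444  0.0225]
fresh side 0.62 [278.9 378.5] [ 0.5243 -0.5145  0.0225]
fresh side 0.62 [333.  344.1] [ 0.6465 -0.4626  0.0225]
trivet scene 0.87 [231.2 152.9] [ 0.4936 -0.3416  0.    ]
trivet side 0.61 [249.3 308.7] [ 0.4924 -0.3405  0.    ]
0.85
```

View pics/c1.png

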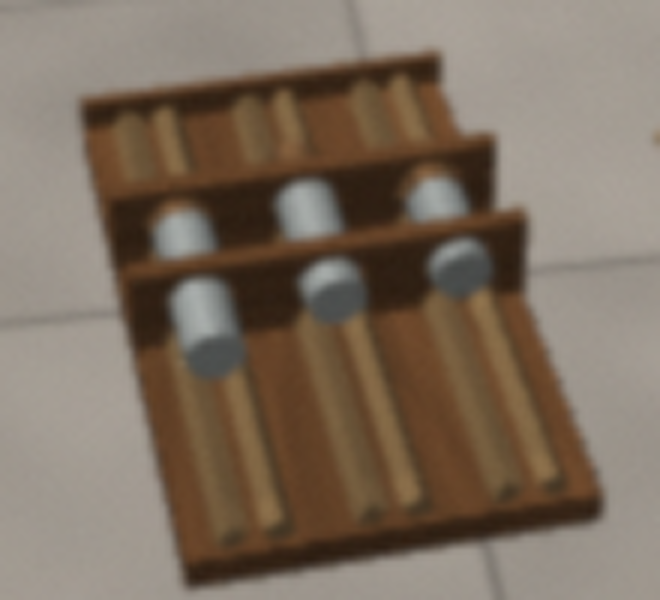

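View pics/c2.png

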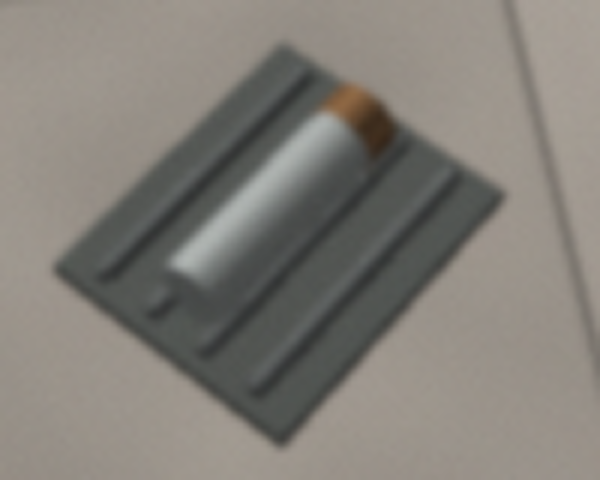

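```bash
cat >> h.py <<'E'
from scipy.spatial.transform import Rotation as Ro
def plan(p,ang=None,Rt=None):
    """ang: world yaw (deg) of the jaw axis (tool z), tool down"""
    s=observe(); Rc=Ro.from_rotvec(s["ee_rot"]).as_matrix()
    off=Rc.T@(np.array(p)-s["ee_pos"])/0.15
    if ang is not None:
        c=[]
        for a in (ang,ang+180):
            z=np.array([np.cos(np.radians(a)),np.sin(np.radians(a)),0]);x=np.array([0,0,-1.]);y=np.cross(z,x)
            c.append(Ro.from_matrix(Rc.T@np.stack([x,y,z],1)).as_rotvec())
        dr=sorted(c,key=np.linalg.norm)
        print("dr",np.round(dr[0]/np.pi,4),"alt",np.round(dr[1]/np.pi,4))
    print("off",np.round(off,4),"dist mm",round(np.linalg.norm(off)*150,1))
E
python3 - <<'E'
from h import *
s=observe();Rc=Ro.from_rotvec(s["ee_rot"]).as_matrix();print(np.round(Rc,4))
cm=camera_model("wrist");C=-cm["R"].T@cm["t"]
print("cam in tool",Rc.T@(C-s["ee_pos"]),"\n",Rc.T@cm["R"].T)
cs=camera_model("side");a=lambda u,v,z:onplane(cs,(195+u/6,145+v/6),z)
b=lambda u,v,z:onplane(cs,(200+u/6,270+v/6),z)
print("rack front base L R", a(187,583,0),a(602,517,0))
for p in [(58,268),(282,446),(505,195),(285,45)]: print("trivet",b(*p,.007 if p!=(282,446) else 0))
print("tube", b(190,285,.0225),b(375,125,.0225))
im=cv2.imread("pics/scene0.png")
cv2.imwrite("pics/c3.png",cv2.resize(im[165:250,220:330],None,fx=7,fy=7,interpolation=cv2.INTER_CUBIC))
E
```

```text
[[-0.      0.956   0.2934]
 [ 0.      0.2934 -0.956 ]
 [-1.     -0.     -0.    ]]
cam in tool [-0.14230363  0.07355071  0.00046241] 
 [[-8.22750978e-04 -2.89229378e-01  9.57259469e-01]
 [-3.31278705e-05 -9.57259784e-01 -2.89229502e-01]
 [ 9.99999661e-01 -2.69675823e-04  7.78004870e-04]]
rack front base L R [ 4.62153655e-01 -1.38946168e-01  1.11022302e-16] [ 0.6450818  -0.12862266  0.        ]
trivet [ 0.40448956 -0.3462797   0.007     ]
trivet [ 0.47546741 -0.42383816  0.        ]
trivet [ 0.57102625 -0.34125314  0.007     ]
trivet [ 0.49970872 -0.26120138  0.007     ]
tube [ 0.45035425 -0.37007414  0.0225    ] [ 0.52629615 -0.31378479  0.0225    ]
```

View pics/c3.png

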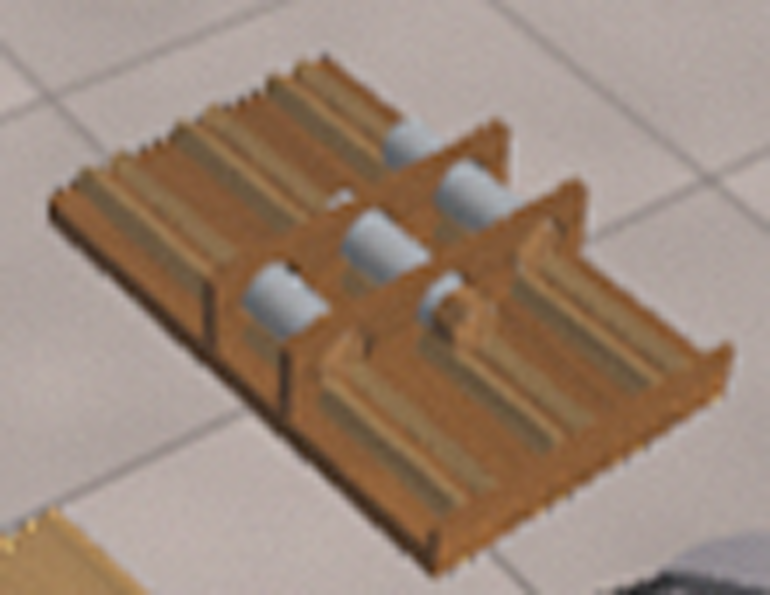

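In the enlarged crop the nearest lane (crop (285,300)) shows almost no overhang on either side, and its cork is still in the exit hole. The middle lane pokes out at both ends and the far lane pokes out a long way at the entry. So the short tube is in the outer lane (rack y = −60). Fresh is the silver tube with a cork on the trivet, at side pixel (245,302).

Run:
```python
from h import *
plan([.488,-.342,.14],126.5)
plan([.488,-.342,.14],-53.5)
```

```text
dr [-0.108 -0.    -0.   ] alt [ 0.892 -0.     0.   ]
off [ 0.6085  2.441  -0.5323] dist mm 385.7
dr [-0.108 -0.    -0.   ] alt [ 0.892 -0.     0.   ]
off [ 0.6085  2.441  -0.5323] dist mm 385.7
```

```bash
python3 -m creep '{"grip":[0.2,0.3,0.3],"offset":[[0,0.35,-0.07],[0,0.7,-0.14],[0,1,-0.21]],"dr":[[0,0,0],[0,0,0],[0,0,0]]}'
python3 -m creep '{"grip":[0.3,0.3,0.3],"offset":[[0,0.4,-0.09],[0,0.8,-0.18],[0,1,-0.22]],"dr":[[0,0,0],[0,0,0],[0,0,0]]}'
python3 -m creep '{"grip":[0.3,0.3,0.3,0.3],"offset":[[0.2,0.25,-0.05],[0.4,0.44,-0.1],[0.6,0.44,-0.1],[0.6,0.44,-0.1]],"dr":[[-0.05,0,0],[-0.108,0,0],[-0.108,0,0],[-0.108,0,0]]}'
python3 - <<'E'
from h import *
im=get_image("wrist");cv2.imwrite("pics/w1.png",im[:,:,::-1])
s=observe();print(s["t"],s["ee_pos"],s["grip_width"]);plan([.488,-.342,.14],126.5)
cm=camera_model("wrist")
for th,z in (("fresh",.0225),("trivet",0)):
  for q in mark_of(th,"wrist")[:3]: print(th,q["score"],q["position"],onplane(cm,q["position"],z))
m=outline_of("fresh","wrist")
for q in m[:2]:
    print(q["score"],q["extent"])
E
```

```text
t: 1.23
ee_pos: [0.297, -0.4507, 0.2314]
ee_rot: [0.987, 1.335, -0.987]
contact_force: [0.1, -0.3, 0.3]
grip_width: 0.703
t: 1.6
ee_pos: [0.4315, -0.3743, 0.2313]
ee_rot: [0.986, 1.336, -0.985]
contact_force: [-0.2, -0.7, 0.8]
grip_width: 0.7
t: 2.1
ee_pos: [0.4872, -0.3415, 0.1394]
ee_rot: [0.729, 1.449, -0.728]
contact_force: [-0.4, -1.0, 0.5]
grip_width: 0.702
2.15 [ 0.48775292 -0.3422872   0.14119539] 0.6975648973190647
dr [-0.0001 -0.0004  0.0001] alt [9.999e-01 2.000e-04 6.000e-04]
off [ 0.008   0.0025 -0.0005] dist mm 1.3
fresh 0.89 [454.9, 116.6] [ 0.65166197 -0.4553759   0.0225    ]
fresh 0.87 [253.8, 185.5] [ 0.48645816 -0.34448454  0.0225    ]
fresh 0.68 [401.3, 240.0] [ 0.53146028 -0.50728927  0.0225    ]
trivet 0.76 [253.1, 179.8] [ 4.85943931e-01 -3.43963781e-01 -5.55111512e-17]
0.9 [233.8, 135.1, 269.5, 238.6]
0.85 [131.7, 256.0, 161.3, 274.0]
```

View pics/w1.png

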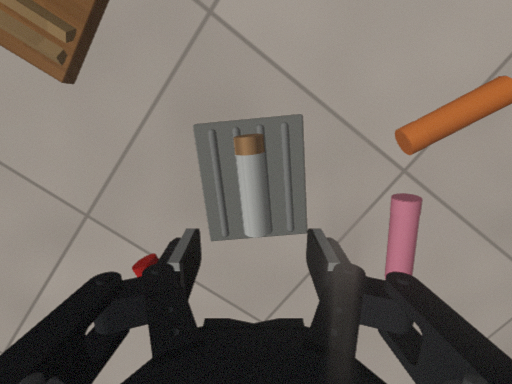

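The wrist view shows the trivet spanning (195,115)–(307,241), with the silver fresh tube in its middle slot at (253,186), cork up. I'll fit both from corners and mask.

Run:
```python
from h import *
cm=camera_model("wrist")
c=[onplane(cm,p,.007)[:2] for p in [(195,124.5),(302,115),(307,233),(212,241)]]
c=np.array(c);print(c.round(4),"cen",c.mean(0).round(4))
for i in range(4):
    d=c[(i+1)%4]-c[i];print("edge",np.linalg.norm(d).round(4),np.degrees(np.arctan2(d[1],d[0])).round(1))
# tube axis: ends via top silhouettes: ribs ends also
im=cv2.imread("pics/w1.png")
cv2.imwrite("pics/c4.png",cv2.resize(im[105:250,185:315],None,fx=5,fy=5,interpolation=cv2.INTER_CUBIC)[:,:])
m=[q for q in outline_of("fresh","wrist") if 233<q["extent"][0]<236]
if m:
    k=m[0]["mask"].astype(np.uint8);ct=max(cv2.findContours(k,0,2)[0],key=cv2.contourArea)
    print(cv2.minAreaRect(ct))
    b=cv2.boxPoints(cv2.minAreaRect(ct));print(b)
    # fit: model silhouette of cylinder vs mask
    from scipy.optimize import minimize
    def sil(v):
        x,y,a=v;d=np.array([np.cos(a),np.sin(a),0]);n=np.array([-d[1],d[0],0]);P=[]
        for e in(-.05,.05):
            for t in np.linspace(0,2*np.pi,24): P.append(proj(cm,np.array([x,y,.0225])+d*e+.014*(n*np.cos(t)+np.array([0,0,1])*np.sin(t))))
        h=cv2.convexHull(np.float32(P)*16).astype(np.int32)
        o=np.zeros((384*4,512*4),np.uint8);cv2.fillConvexPoly(o,(h//4+2),1);return o
    K=cv2.resize(k,None,fx=4,fy=4,interpolation=0)
    f=lambda v:1-(sil(v)&K).sum()/(sil(v)|K).sum()
    r=minimize(f,[.487,-.343,np.radians(36.5)],method="Nelder-Mead",options=dict(initial_simplex=[[.487,-.343,.637],[.492,-.343,.637],[.487,-.338,.637],[.487,-.343,.7]]))
    print(r.x[:2],np.degrees(r.x[2]),r.fun)
```

```text
[[ 0.4995 -0.2634]
 [ 0.5704 -0.3438]
 [ 0.4741 -0.4302]
 [ 0.4022 -0.3494]] cen [ 0.4866 -0.3467]
edge 0.1071 -48.6
edge 0.1294 -138.1
edge 0.1082 131.7
edge 0.1299 41.5
((253.07424926757812, 185.24258422851562), (103.38436126708984, 29.751611709594727), 84.2894058227539)
[[233.1287  135.28714]
 [262.73267 132.32675]
 [273.0198  235.19803]
 [243.41583 238.15842]]
[ 0.48654815 -0.34518157] 42.032118749079224 0.026088477771217367
```

View pics/c4.png

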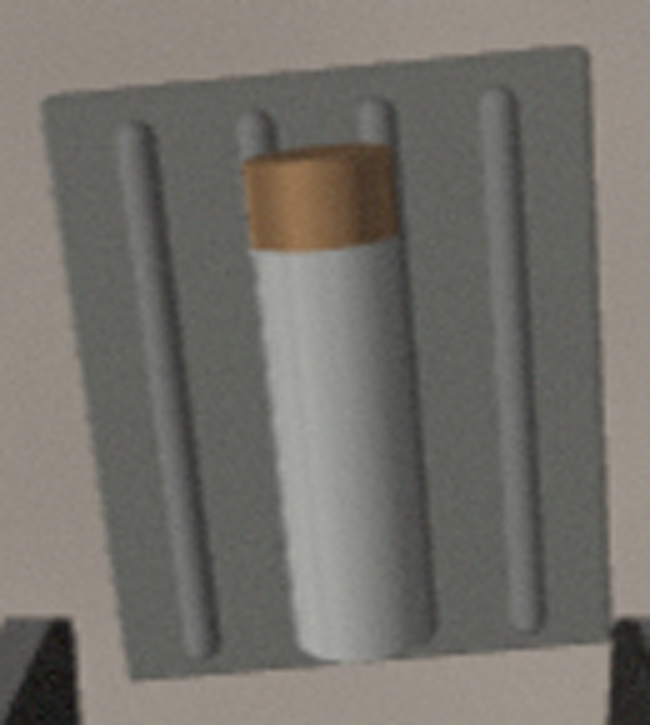

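Run:
```python
from h import *
plan([.4865,-.3455,.015],131.7)
```

```text
dr [-0.0291  0.0007 -0.0001] alt [ 9.709e-01 -2.000e-04 -1.100e-03]
off [ 0.8519 -0.0197  0.0043] dist mm 127.8
```

```bash
python3 -m creep '{"grip":[0.3,0.3,0.35,0.4,0.45,0.5,0.5,0.5],"offset":[[0.1,-0.02,0.004],[0.3,-0.02,0.004],[0.5,-0.02,0.004],[0.65,-0.02,0.004],[0.75,-0.02,0.004],[0.81,-0.02,0.004],[0.835,-0.02,0.004],[0.835,-0.02,0.004]],"dr":[[-0.029,0,0],[-0.029,0,0],[-0.029,0,0],[-0.029,0,0],[-0.029,0,0],[-0.029,0,0],[-0.029,0,0],[-0.029,0,0]]}'
python3 -m creep '{"grip":[0.6,0.63,0.64,0.65,0.65],"offset":[[0,0,0],[0,0,0],[0,0,0],[0,0,0],[0,0,0]],"dr":[[0,0,0],[0,0,0],[0,0,0],[0,0,0],[0,0,0]]}'
python3 - <<'E'
from h import *
im=get_image("wrist");cv2.imwrite("pics/w2.png",im[:,:,::-1])
im=get_image("side");cv2.imwrite("pics/s2.png",cv2.resize(im[250:370,170:330,::-1],None,fx=4,fy=4))
E
```

```text
t: 3.35
ee_pos: [0.4861, -0.3448, 0.0164]
ee_rot: [0.658, 1.468, -0.658]
contact_force: [0.3, 0.8, 0.3]
grip_width: 0.497
t: 3.98
ee_pos: [0.485, -0.3436, 0.0162]
ee_rot: [0.659, 1.472, -0.658]
contact_force: [-5.3, 6.6, 7.2]
grip_width: 0.351
```

View pics/w2.png

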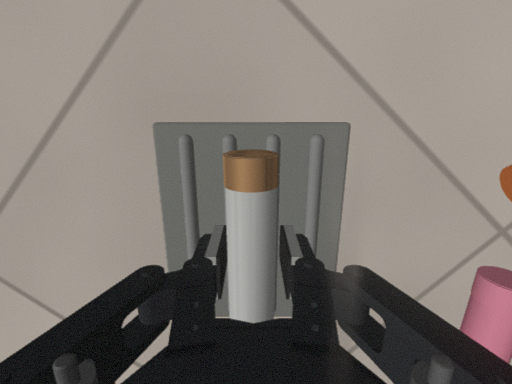

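View pics/s2.png

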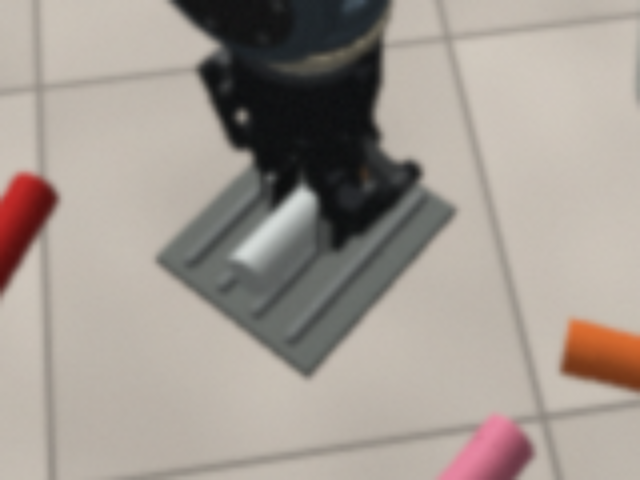

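```bash
python3 -m creep '{"grip":[0.6,0.6],"offset":[[0,0,0],[0,0,0]],"dr":[[0,0,0],[0,0,0]]}'
python3 - <<'E'
from h import *
s=observe();p=s["ee_pos"];print(p)
Rc=Ro.from_rotvec(s["ee_rot"]).as_matrix();print(Rc[:,2])
E
```

```text
t: 4.32
ee_pos: [0.4862, -0.3449, 0.0162]
ee_rot: [0.658, 1.468, -0.658]
contact_force: [-0.5, 0.3, -0.6]
grip_width: 0.403
[ 0.4861905  -0.34494328  0.01624602]
[ 0.6654851  -0.74641047  0.0009959 ]
```

```bash
python3 -m creep '{"grip":[0.6,0.6,0.6,0.62,0.64,0.65,0.65],"offset":[[0,0,-0.015],[0.012,0,-0.015],[0.023,0,-0.015],[0.023,0,-0.015],[0.023,0,-0.015],[0.023,0,-0.015],[0.023,0,-0.015]],"dr":[[0,0,0],[0,0,0],[0,0,0],[0,0,0],[0,0,0],[0,0,0],[0,0,0]]}'
python3 -m creep '{"grip":[0.66,0.66],"offset":[[0,0,0],[0,0,0]],"dr":[[0,0,0],[0,0,0]]}'
python3 -m creep '{"grip":[0.67,0.67],"offset":[[0,0,0],[0,0,0]],"dr":[[0,0,0],[0,0,0]]}'
```

```text
t: 5.2
ee_pos: [0.4844, -0.343, 0.0126]
ee_rot: [0.658, 1.469, -0.658]
contact_force: [-0.5, -0.4, 0.1]
grip_width: 0.349
t: 5.45
ee_pos: [0.4844, -0.343, 0.0126]
ee_rot: [0.658, 1.469, -0.658]
contact_force: [0.6, 0.4, 0.6]
grip_width: 0.338
t: 5.7
ee_pos: [0.4843, -0.3428, 0.0125]
ee_rot: [0.658, 1.469, -0.658]
contact_force: [-0.3, 1.9, 0.7]
grip_width: 0.33
```

```bash
python3 -m creep '{"grip":[0.68,0.68],"offset":[[0,0,0],[0,0,0]],"dr":[[0,0,0],[0,0,0]]}'
python3 -m creep '{"grip":[0.69,0.69],"offset":[[0,0,0],[0,0,0]],"dr":[[0,0,0],[0,0,0]]}'
```

```text
t: 5.95
ee_pos: [0.4842, -0.3427, 0.0126]
ee_rot: [0.658, 1.469, -0.658]
contact_force: [-3.2, 2.5, 3.0]
grip_width: 0.325
t: 6.2
ee_pos: [0.4842, -0.3427, 0.0126]
ee_rot: [0.658, 1.469, -0.658]
contact_force: [-3.1, 4.2, 5.6]
grip_width: 0.311
```

Run:
```python
from h import *
im=get_image("wrist");cv2.imwrite("pics/w3.png",cv2.resize(im[130:384,130:380,::-1],None,fx=2.3,fy=2.3,interpolation=cv2.INTER_CUBIC))
s=observe();print(s["grip_width"],s["contact_force"],s["ee_pos"])
```

```text
0.31279772138667256 [-3.92631853  3.97030053  5.31156678] [ 0.48422896 -0.3427524   0.01266616]
```

View pics/w3.png

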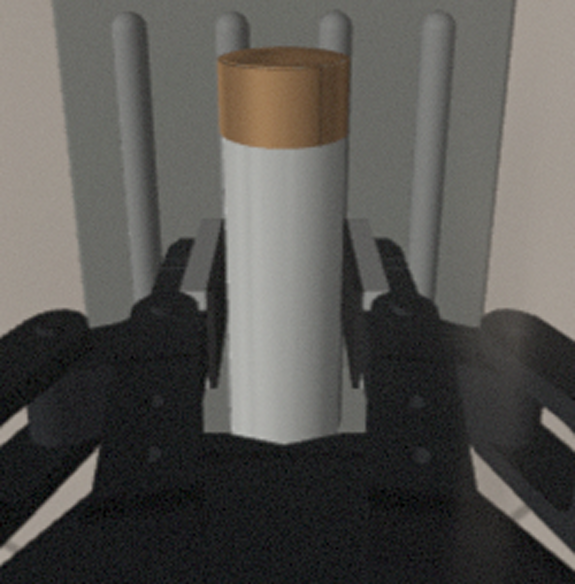

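The pads are against both sides of the tube mid-length. I'll test the light grip with a small lift.

```bash
python3 -m creep '{"grip":[0.69,0.69,0.69,0.69,0.69],"offset":[[-0.03,0,0],[-0.07,0,0],[-0.12,0,0],[-0.2,0,0],[-0.2,0,0]],"dr":[[0,0,0],[0,0,0],[0,0,0],[0,0,0],[0,0,0]]}'
python3 - <<'E'
from h import *
im=get_image("wrist");cv2.imwrite("pics/w4.png",cv2.resize(im[130:384,130:380,::-1],None,fx=2.3,fy=2.3,interpolation=cv2.INTER_CUBIC))
s=observe();print(s["grip_width"],s["contact_force"],s["ee_pos"])
im=get_image("side");cv2.imwrite("pics/s4.png",cv2.resize(im[250:370,170:330,::-1],None,fx=4,fy=4))
E
```

```text
t: 6.88
ee_pos: [0.485, -0.3435, 0.0439]
ee_rot: [0.657, 1.467, -0.658]
contact_force: [0.0, -0.1, -1.2]
grip_width: 0.323
0.3183583558746288 [-0.45759806 -0.05689397  0.31820773] [ 0.48468003 -0.34320269  0.04322774]
```

View pics/w4.png

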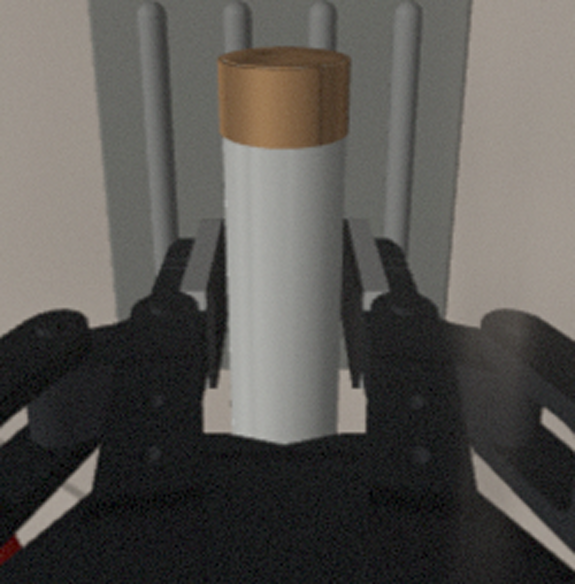

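View pics/s4.png

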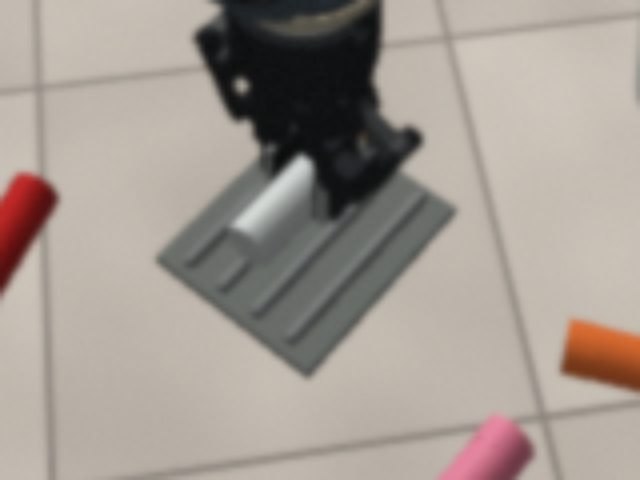

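The tube lifts cleanly and stays level. Next, carry it to above the entry of the outer lane.

```bash
python3 -m creep '{"grip":[0.69,0.69,0.69,0.69,0.69,0.69],"offset":[[-0.2,0,0],[-0.45,0,0],[-0.7,0,0],[-0.9,0,0],[-0.95,0,0],[-0.95,0,0]],"dr":[[0,0,0],[-0.04,0,0],[-0.08,0,0],[-0.12,0,0],[-0.16,0,0],[-0.16,0,0]]}'
python3 - <<'E'
from h import *
print(observe()["qpos"])
plan([.6102,-.0734,.17],3.2)
E
```

```text
t: 7.72
ee_pos: [0.4845, -0.343, 0.1853]
ee_rot: [0.267, 1.554, -0.268]
contact_force: [-0.1, -0.1, -1.4]
grip_width: 0.315
[-6.94531607e-01  4.77731611e-01  1.58116702e+00 -2.44777391e-06
  1.08209556e+00 -3.53760712e-01]
dr [-1.262e-01  2.000e-04  1.000e-04] alt [ 8.738e-01  1.000e-04 -2.000e-04]
off [0.1016 1.9744 0.1892] dist mm 297.9
```

```bash
python3 -m creep '{"grip":[0.69,0.69,0.69,0.69,0.69],"offset":[[0,0.2,0.02],[0,0.5,0.05],[0,0.8,0.08],[0,1,0.1],[0,1,0.1]],"dr":[[-0.03,0,0],[-0.06,0,0],[-0.1,0,0],[-0.126,0,0],[-0.126,0,0]]}'
python3 - <<'E'
from h import *
plan([.6102,-.0734,.17],3.2)
E
```

```text
t: 8.35
ee_pos: [0.5488, -0.2047, 0.184]
ee_rot: [-0.043, 1.572, 0.045]
contact_force: [0.0, -0.6, -0.2]
grip_width: 0.315
dr [ 0.     -0.0005 -0.0003] alt [-1.e+00  5.e-04 -7.e-04]
off [0.0936 0.8513 0.4578] dist mm 145.7
```

```bash
python3 -m creep '{"grip":[0.69,0.69,0.69,0.69,0.69],"offset":[[0,0.2,0.1],[0,0.45,0.25],[0.05,0.7,0.4],[0.09,0.85,0.458],[0.09,0.85,0.458]],"dr":[[0,0,0],[0,0,0],[0,0,0],[0,0,0],[0,0,0]]}'
python3 - <<'E'
from h import *
im=get_image("wrist");cv2.imwrite("pics/w5.png",cv2.resize(im[:,:,::-1],None,fx=1.5,fy=1.5,interpolation=cv2.INTER_CUBIC))
s=observe();print(s["grip_width"],s["contact_force"],s["ee_pos"])
E
```

```text
t: 8.98
ee_pos: [0.6097, -0.0748, 0.1703]
ee_rot: [-0.042, 1.572, 0.043]
contact_force: [0.5, -0.6, -1.0]
grip_width: 0.32
0.3202142566654695 [-0.29018319 -0.25489606 -0.67328949] [ 0.60963093 -0.07581103  0.17075583]
```

View pics/w5.png

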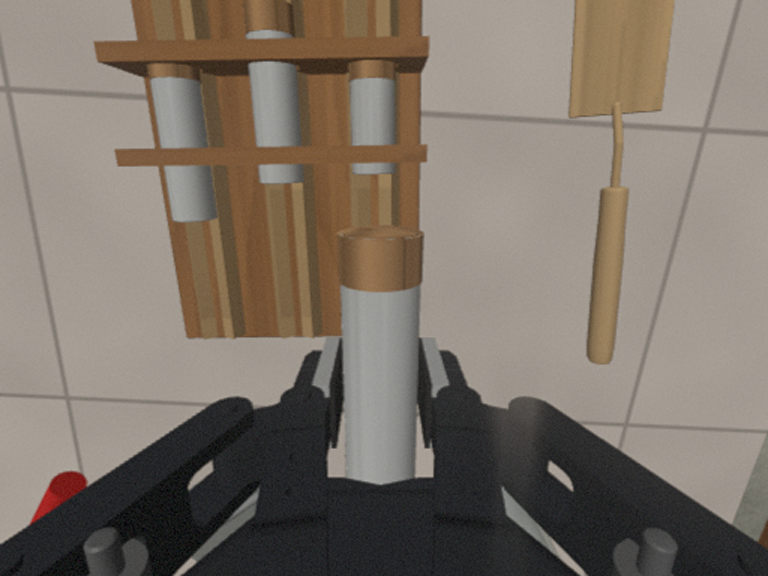

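Run:
```python
from h import *
im=get_image("wrist");cv2.imwrite("pics/w5raw.png",im[:,:,::-1])
b=im[:,:,::-1]
cv2.imwrite("pics/c5.png",cv2.resize(b[15:125,60:180],None,fx=5,fy=5,interpolation=cv2.INTER_CUBIC))
cv2.imwrite("pics/c6.png",cv2.resize(b[15:125,190:300],None,fx=5,fy=5,interpolation=cv2.INTER_CUBIC))
```

```text
(no output)
```

View pics/c5.png

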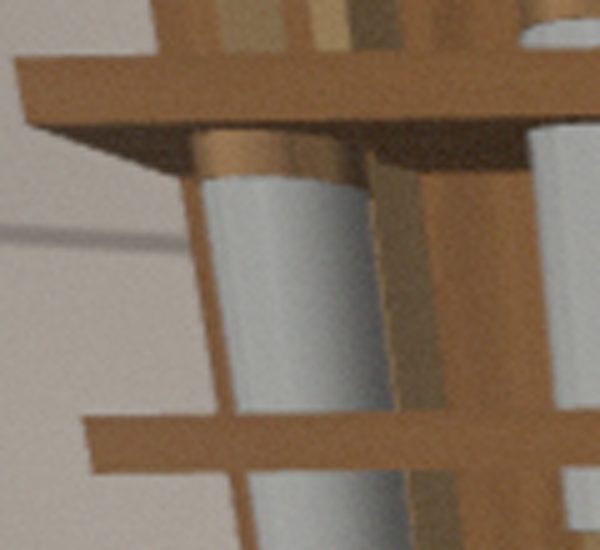

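View pics/c6.png

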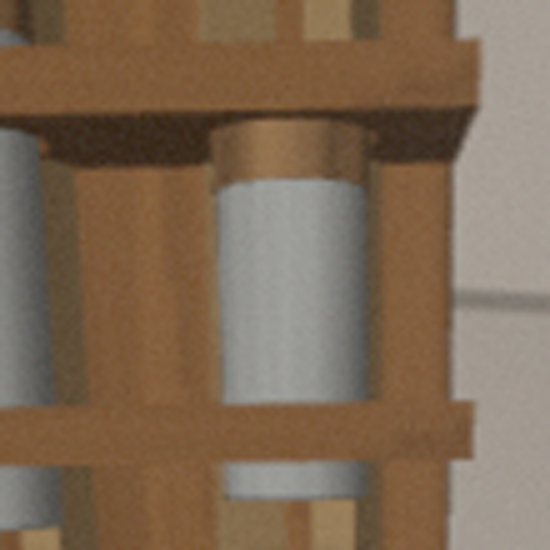

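Run:
```python
from h import *
from scipy.optimize import least_squares
cm=camera_model("wrist");s=observe()
P=[(33,92,62,63,26.4),(23,92,62,66,40),(-23,92,62,76.6,98),(-33,92,62,78.6,109.6),(33,-92,62,285.6,22.6),(23,-92,62,285.6,36.4),(-23,-92,62,284.6,95.4),(-33,-92,62,284.6,107),(-165,92,18,124.7,225.3)]
P=np.array(P,float)
def W(v,q):
    x,y,a=v;c,sn=np.cos(a),np.sin(a);return np.array([x+c*q[0]-sn*q[1],y+sn*q[0]+c*q[1],q[2]])
f=lambda v:np.concatenate([proj(cm,W(v,p[:3]/1000))-p[3:] for p in P])
r=least_squares(f,[.544,.031,1.627],loss="soft_l1")
print(r.x,np.degrees(r.x[2]),f(r.x).reshape(-1,2).round(1).tolist())
# with side camera corroboration
cs=camera_model("side")
for q in [(-165,92,0),(-165,-92,0)]: print((proj(cs,W(r.x,np.array(q)/1000))-[195,145])*6)
v=r.x
c,d=ray(cm,(248,114)); 
e=onplane(cm,(248,114),.05); a=v[2]; de=e[:2]-v[:2]
print("short end rack xy",de@[np.cos(a),np.sin(a)],de@[-np.sin(a),np.cos(a)])
# held tube ends lateral: px of cork edges & body edges in w5/1.5
for L,Rr in [((342,288),(420,288)),((346,460),(415,460))]:
    m=((L[0]+Rr[0])/3,(L[1]+Rr[1])/3)
    print("tube axis at",onplane(cm,m,s["ee_pos"][2]+.010+.004))
print("tcp",s["ee_pos"])
T=W(v,np.array([-.108,-.06,.04])); print("lay target",T)
np.save("rack.npy",v)
```

```text
[0.53970064 0.02456964 1.63921612] 93.92016530930283 [[-0.6, 0.1], [-0.9, 0.0], [-0.3, 0.3], [0.0, 0.5], [0.8, 0.1], [0.6, -0.0], [0.5, -0.4], [0.3, -0.1], [-0.8, -0.2]]
[181.86792421 596.93626322]
[599.40466463 526.23570238]
short end rack xy -0.038892714714727834 -0.05885033011408033
tube axis at [ 0.60825958 -0.0438186   0.18515333]
tube axis at [ 0.61181612 -0.11238059  0.18515333]
tcp [ 0.60965412 -0.07635323  0.17115333]
lay target [ 0.60694383 -0.07907568  0.04      ]
```

The outer-lane tube's entry end fits to rack x = −39 mm with its cork in the exit hole, so it is 70 mm long and is the short one. The rack is at (0.540, 0.025), yaw 93.9°.

Run:
```python
from h import *
plan([.6069,-.0785,.056],3.9)
```

```text
dr [-0.0045 -0.0003  0.    ] alt [9.955e-01 0.000e+00 4.000e-04]
off [ 0.7677 -0.0132 -0.0184] dist mm 115.2
```

```bash
python3 -m creep '{"grip":[0.69,0.69,0.69,0.69,0.69,0.69],"offset":[[0.1,-0.013,-0.018],[0.3,-0.013,-0.018],[0.5,-0.013,-0.018],[0.65,-0.013,-0.018],[0.76,-0.013,-0.018],[0.76,-0.013,-0.018]],"dr":[[-0.0045,0,0],[-0.0045,0,0],[-0.0045,0,0],[-0.0045,0,0],[-0.0045,0,0],[-0.0045,0,0]]}'
python3 - <<'E'
from h import *
im=get_image("wrist");cv2.imwrite("pics/w6.png",im[:,:,::-1]);b=im[:,:,::-1]
cv2.imwrite("pics/c7.png",cv2.resize(b[60:260,170:330],None,fx=3,fy=3,interpolation=cv2.INTER_CUBIC))
s=observe();print(s["grip_width"],s["contact_force"],s["ee_pos"])
E
```

```text
t: 9.82
ee_pos: [0.6066, -0.0779, 0.0563]
ee_rot: [-0.054, 1.572, 0.055]
contact_force: [-0.4, 0.3, -1.2]
grip_width: 0.314
0.31450690375647405 [ 0.56691307  0.10768605 -0.0972472 ] [ 0.60730149 -0.07789652  0.05745549]
```

View pics/c7.png

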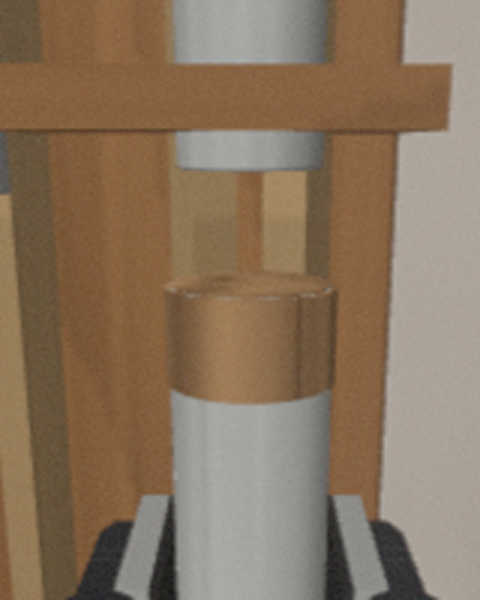

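View pics/w6.png

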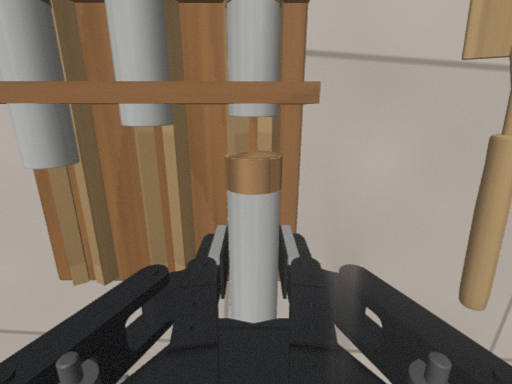

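The tube axis (crop column 250), the groove slot (249.5) and the short tube (250) line up, so I'll lower it.

```bash
python3 -m creep '{"grip":[0.69,0.69,0.69,0.69,0.69],"offset":[[0.06,0,0],[0.11,0,0],[0.14,0,0],[0.16,0,0],[0.16,0,0]],"dr":[[0,0,0],[0,0,0],[0,0,0],[0,0,0],[0,0,0]]}'
python3 -m creep '{"grip":[0.69,0.69],"offset":[[0.006,0,0],[0.006,0,0]],"dr":[[0,0,0],[0,0,0]]}'
```

```text
t: 10.5
ee_pos: [0.6074, -0.0775, 0.0335]
ee_rot: [-0.055, 1.57, 0.055]
contact_force: [0.2, -0.7, -0.8]
grip_width: 0.314
t: 10.75
ee_pos: [0.6075, -0.0775, 0.0328]
ee_rot: [-0.055, 1.57, 0.055]
contact_force: [-0.0, -1.2, -1.2]
grip_width: 0.316
```

```bash
python3 -m creep '{"grip":[0.69,0.69],"offset":[[0.01,0,0],[0.01,0,0]],"dr":[[0,0,0],[0,0,0]]}'
python3 -m creep '{"grip":[0.69,0.69],"offset":[[0.007,0,0],[0.007,0,0]],"dr":[[0,0,0],[0,0,0]]}'
python3 -m creep '{"grip":[0.69,0.69],"offset":[[0.005,0,0],[0.005,0,0]],"dr":[[0,0,0],[0,0,0]]}'
```

```text
t: 11.0
ee_pos: [0.6074, -0.0775, 0.0311]
ee_rot: [-0.055, 1.57, 0.055]
contact_force: [0.7, -0.4, -0.5]
grip_width: 0.317
t: 11.25
ee_pos: [0.6075, -0.0775, 0.031]
ee_rot: [-0.055, 1.57, 0.055]
contact_force: [-4.3, 0.4, 9.0]
grip_width: 0.315
t: 11.5
ee_pos: [0.6075, -0.0775, 0.0308]
ee_rot: [-0.055, 1.57, 0.055]
contact_force: [-8.0, 2.1, 17.1]
grip_width: 0.316
```

```bash
python3 -m creep '{"grip":[0.69,0.69],"offset":[[-0.008,0,-0.004],[-0.008,0,-0.004]],"dr":[[0,0,0],[0,0,0]]}'
python3 -m creep '{"grip":[0.66,0.62,0.55,0.5,0.5],"offset":[[0,0,0],[0,0,0],[0,0,0],[0,0,0],[0,0,0]],"dr":[[0,0,0],[0,0,0],[0,0,0],[0,0,0],[0,0,0]]}'
python3 -m creep '{"grip":[0.5,0.5,0.5,0.5,0.5],"offset":[[-0.1,0,0],[-0.25,0,0],[-0.4,0,0],[-0.5,0,0],[-0.5,0,0]],"dr":[[0,0,0],[0,0,0],[0,0,0],[0,0,0],[0,0,0]]}'
python3 - <<'E'
from h import *
im=get_image("wrist");cv2.imwrite("pics/w7.png",cv2.resize(im[:,:,::-1],None,fx=1.5,fy=1.5,interpolation=cv2.INTER_CUBIC))
s=observe();print(s["grip_width"],s["contact_force"],s["ee_pos"])
E
```

```text
t: 11.75
ee_pos: [0.6069, -0.0776, 0.0307]
ee_rot: [-0.055, 1.57, 0.055]
contact_force: [-0.4, 0.1, 3.8]
grip_width: 0.313
t: 12.38
ee_pos: [0.6069, -0.0776, 0.0306]
ee_rot: [-0.055, 1.57, 0.055]
contact_force: [-0.6, 0.0, -0.3]
grip_width: 0.499
t: 13.0
ee_pos: [0.6075, -0.0777, 0.107]
ee_rot: [-0.055, 1.568, 0.055]
contact_force: [-0.2, -0.1, -0.1]
grip_width: 0.499
0.5011758679247129 [ 0.15292322  0.7699055  -0.21847048] [ 0.6068758  -0.07756763  0.10583591]
```

View pics/w7.png

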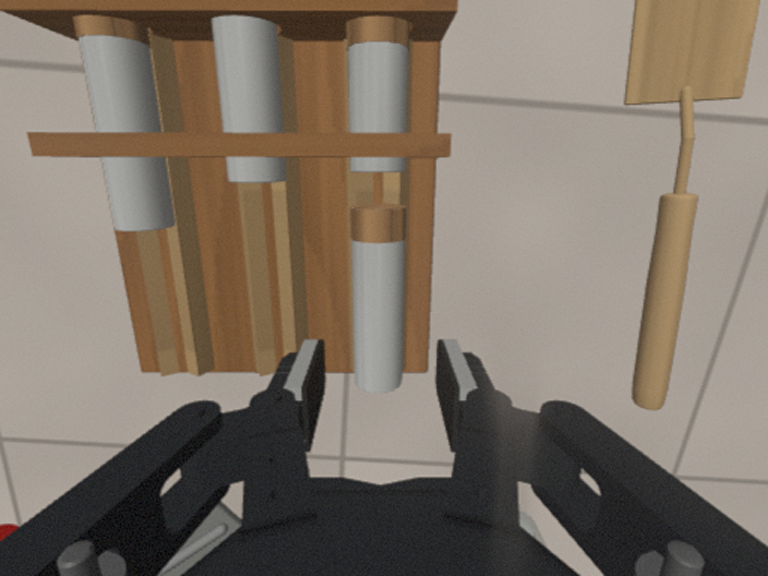

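Fresh lies in the outer lane's groove, about 10 mm short of the short tube. Now go behind its tail with shut fingers.

```bash
python3 -m creep '{"grip":[0.7,1,1,1,1,1,1,1],"offset":[[0,-0.2,0],[0,-0.4,0],[0,-0.49,0],[0,-0.49,0],[0.15,-0.49,0],[0.3,-0.49,0],[0.42,-0.49,0],[0.42,-0.49,0]],"dr":[[0,0,0],[0,0,0],[0,0,0],[0,0,0],[0,0,0],[0,0,0],[0,0,0],[0,0,0]]}'
python3 - <<'E'
from h import *
v=np.load("rack.npy");s=observe();d=s["ee_pos"][:2]-v[:2];a=v[2]
print("rack",d@[np.cos(a),np.sin(a)],d@[-np.sin(a),np.cos(a)],s["ee_pos"],s["grip_width"])
im=get_image("wrist");cv2.imwrite("pics/w8.png",im[:,:,::-1])
im=get_image("side");cv2.imwrite("pics/s8.png",cv2.resize(im[140:270,190:330,::-1],None,fx=4.5,fy=4.5,interpolation=cv2.INTER_CUBIC))
E
```

```text
t: 14.05
ee_pos: [0.6113, -0.15, 0.0413]
ee_rot: [-0.055, 1.572, 0.056]
contact_force: [0.0, -0.6, 0.9]
grip_width: -0.004
rack -0.17906042811964074 -0.05946945418526476 [ 0.61127267 -0.15000612  0.04126376] -0.003556161676845016
```

View pics/w8.png

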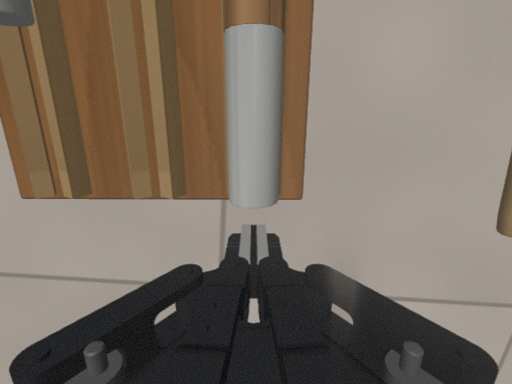

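View pics/s8.png

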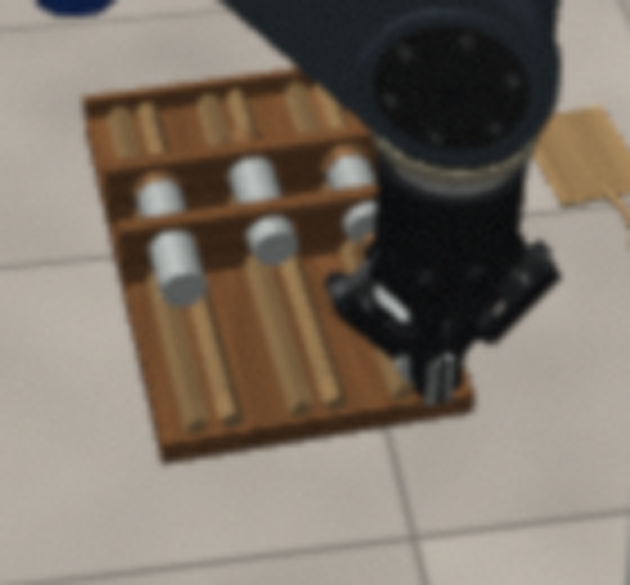

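```bash
python3 -m creep '{"grip":[1,1,1,1,1,1],"offset":[[0.028,0,0],[0.028,0.03,0],[0.028,0.06,0],[0.028,0.09,0],[0.028,0.12,0],[0.028,0.12,0]],"dr":[[0,0,0],[0,0,0],[0,0,0],[0,0,0],[0,0,0],[0,0,0]]}'
python3 - <<'E'
from h import *
im=get_image("wrist");cv2.imwrite("pics/w9.png",cv2.resize(im[:260,150:350,::-1],None,fx=2.3,fy=2.3))
E
```

```text
t: 14.9
ee_pos: [0.6108, -0.1326, 0.0384]
ee_rot: [-0.055, 1.57, 0.055]
contact_force: [0.3, 0.5, -1.0]
grip_width: 0.003
```

View pics/w9.png

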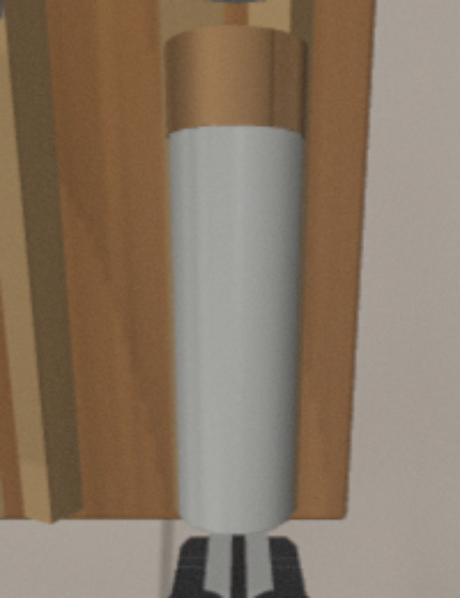

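```bash
python3 -m creep '{"grip":[1,1,1,1,1,1,1,1],"offset":[[0,0.03,0],[0,0.07,0],[0,0.12,0],[0,0.17,0],[0,0.22,0],[0,0.27,0],[0,0.3,0],[0,0.3,0]],"dr":[[0,0,0],[0,0,0],[0,0,0],[0,0,0],[0,0,0],[0,0,0],[0,0,0],[0,0,0]]}'
python3 - <<'E'
from h import *
im=get_image("wrist");cv2.imwrite("pics/w10.png",im[:,:,::-1])
im=get_image("scene");cv2.imwrite("pics/s10.png",cv2.resize(im[160:260,210:340,::-1],None,fx=5,fy=5,interpolation=cv2.INTER_CUBIC))
E
```

```text
t: 15.95
ee_pos: [0.6074, -0.0876, 0.0383]
ee_rot: [-0.055, 1.571, 0.056]
contact_force: [0.1, -0.1, 0.5]
grip_width: 0.002
```

View pics/w10.png

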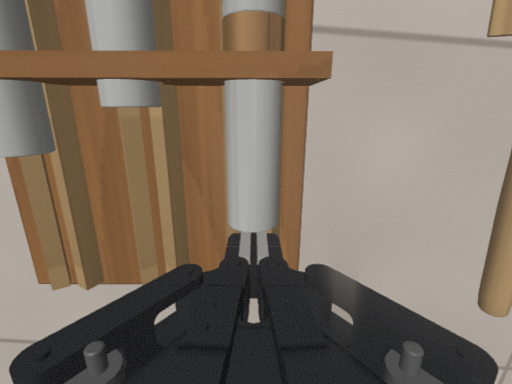

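View pics/s10.png

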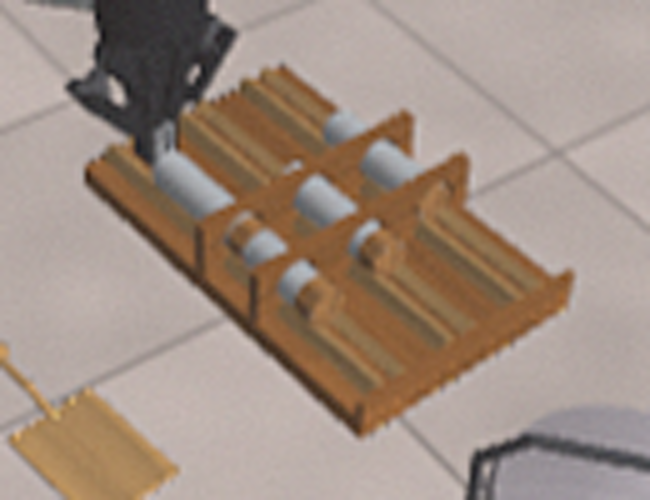

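```bash
python3 -m creep '{"grip":[1,1,1,1,1,1,1,1],"offset":[[0,0.03,0],[0,0.08,0],[0,0.13,0],[0,0.18,0],[0,0.23,0],[0,0.27,0],[0,0.3,0],[0,0.3,0]],"dr":[[0,0,0],[0,0,0],[0,0,0],[0,0,0],[0,0,0],[0,0,0],[0,0,0],[0,0,0]]}'
python3 - <<'E'
from h import *
im=get_image("wrist");cv2.imwrite("pics/w11.png",im[:,:,::-1])
cv2.imwrite("pics/w11c.png",cv2.resize(im[60:260,170:350,::-1],None,fx=3,fy=3,interpolation=cv2.INTER_CUBIC))
im=get_image("scene");cv2.imwrite("pics/s11.png",cv2.resize(im[160:260,210:340,::-1],None,fx=5,fy=5,interpolation=cv2.INTER_CUBIC))
v=np.load("rack.npy");s=observe();d=s["ee_pos"][:2]-v[:2];a=v[2]
print("rack",d@[np.cos(a),np.sin(a)],d@[-np.sin(a),np.cos(a)],s["ee_pos"],s["grip_width"])
E
```

```text
t: 17.05
ee_pos: [0.6044, -0.0428, 0.0384]
ee_rot: [-0.055, 1.57, 0.055]
contact_force: [0.0, -0.3, -0.8]
grip_width: 0.002
rack -0.07203359730810172 -0.060017839519834235 [ 0.60450273 -0.04319221  0.03841128] -0.004042330697384851
```

View pics/w11c.png

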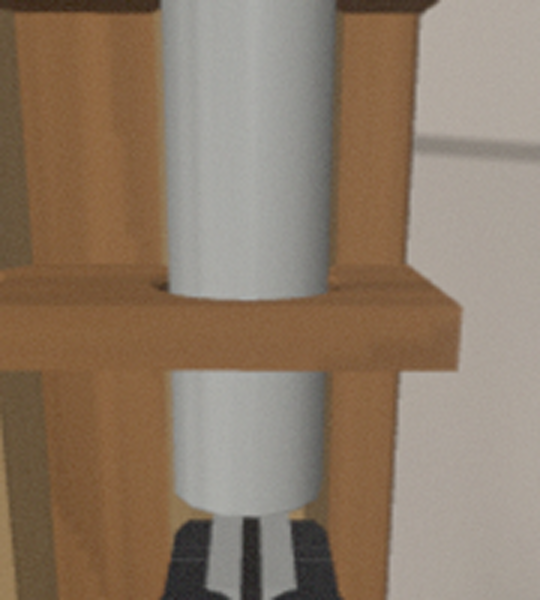

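View pics/s11.png

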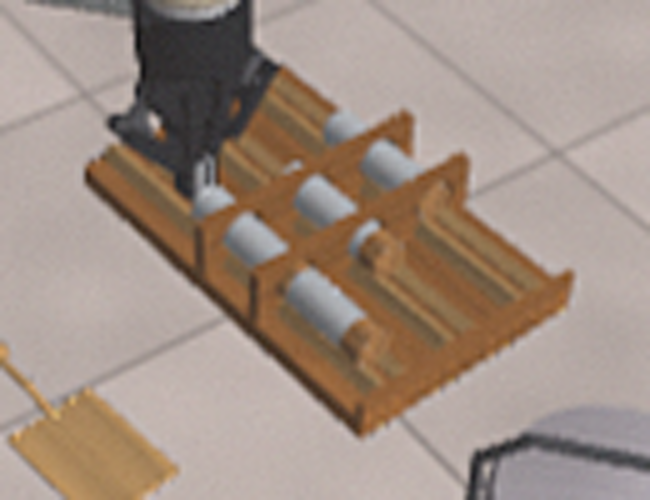

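Run:
```python
from h import *
cm=camera_model("wrist");v=np.load("rack.npy");a=v[2]
def rk(px,z):
    d=onplane(cm,px,z)[:2]-v[:2];return np.round([d@[np.cos(a),np.sin(a)],d@[-np.sin(a),np.cos(a)]],4)
c=lambda u,w:(170+u/3,60+w/3)
print("tail",rk(c(248,515),.054),"plate near",rk(c(300,370),.062),"plate corner",rk(c(458,370),.062),"top far",rk(c(300,306),.062))
print("rail L/R side of tail",rk(c(176,490),.04),rk(c(320,490),.04))
```

```text
tail [-0.0603 -0.0596] plate near [-0.0322 -0.0675] plate corner [-0.0322 -0.0915] top far [-0.0224 -0.0673]
rail L/R side of tail [-0.062 -0.046] [-0.0619 -0.0732]
```

```bash
python3 -m creep '{"grip":[1,1,1,1,1],"offset":[[0,0.02,0],[0,0.04,0],[0,0.06,0],[0,0.073,0],[0,0.073,0]],"dr":[[0,0,0],[0,0,0],[0,0,0],[0,0,0],[0,0,0]]}'
python3 - <<'E'
from h import *
im=get_image("wrist")
cv2.imwrite("pics/w12c.png",cv2.resize(im[60:260,170:350,::-1],None,fx=3,fy=3,interpolation=cv2.INTER_CUBIC))
v=np.load("rack.npy");s=observe();d=s["ee_pos"][:2]-v[:2];a=v[2]
print("rack",d@[np.cos(a),np.sin(a)],d@[-np.sin(a),np.cos(a)],s["ee_pos"],s["grip_width"])
im=get_image("scene");cv2.imwrite("pics/s12.png",cv2.resize(im[160:260,210:340,::-1],None,fx=5,fy=5,interpolation=cv2.INTER_CUBIC))
E
```

```text
t: 17.77
ee_pos: [0.6036, -0.0319, 0.0384]
ee_rot: [-0.055, 1.57, 0.055]
contact_force: [-0.7, 0.2, 0.6]
grip_width: -0.001
rack -0.0608364843370085 -0.05987388419977502 [ 0.60359361 -0.03203114  0.0383434 ] -0.000912694133517544
```

View pics/w12c.png

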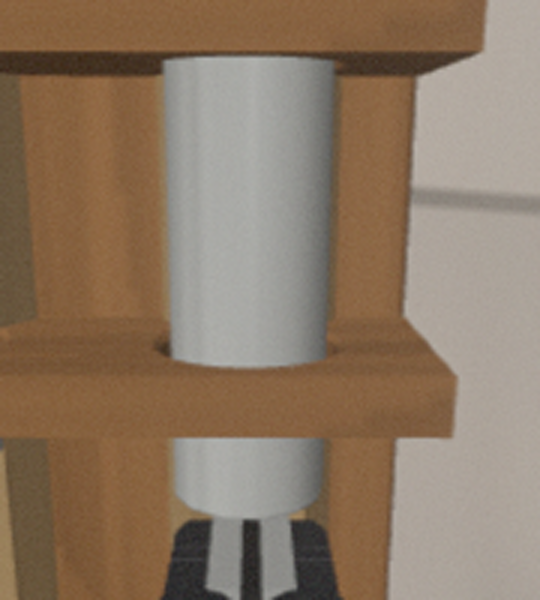

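View pics/s12.png

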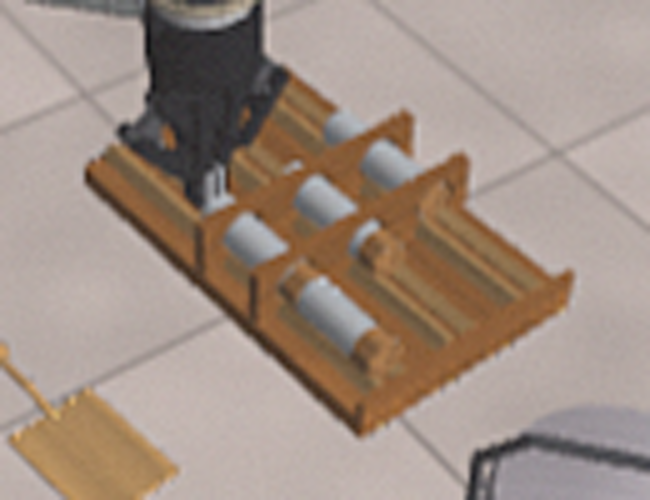

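Fresh sits about centred and the short tube is fully out on the exit groove. Back off and move above the exit side.

```bash
python3 -m creep '{"grip":[1,1,1,0.8,0.5,0.5,0.5,0.5,0.5],"offset":[[0,-0.06,0],[-0.2,-0.06,0],[-0.5,-0.06,0],[-0.7,0.1,0],[-0.7,0.4,0],[-0.7,0.7,0],[-0.7,0.9,0],[-0.7,0.95,0],[-0.7,0.95,0]],"dr":[[0,0,0],[0,0,0],[0,0,0],[0,0,0],[0,0,0],[0,0,0],[0,0,0],[0,0,0],[0,0,0]]}'
python3 - <<'E'
from h import *
im=get_image("wrist");cv2.imwrite("pics/w13.png",im[:,:,::-1])
cv2.imwrite("pics/w13b.png",cv2.resize(im[:,:,::-1],None,fx=1.5,fy=1.5,interpolation=cv2.INTER_CUBIC))
s=observe();print(s["ee_pos"],s["grip_width"])
E
```

```text
t: 19.0
ee_pos: [0.5938, 0.1094, 0.1434]
ee_rot: [-0.055, 1.57, 0.055]
contact_force: [-0.1, -0.4, 0.4]
grip_width: 0.501
[0.59384786 0.10894601 0.1433382 ] 0.49910429988119664
```

View pics/w13b.png

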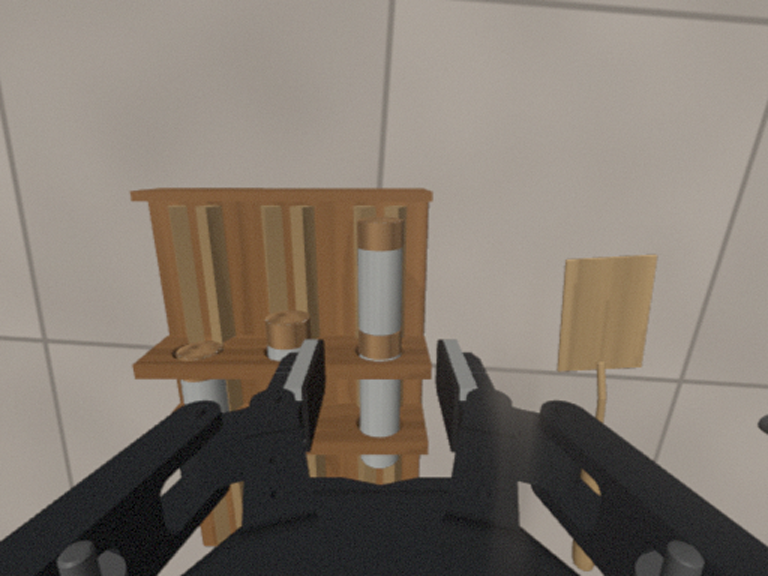

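Run:
```python
from h import *
cm=camera_model("wrist");v=np.load("rack.npy");a=v[2];s=observe()
def rk(px,z):
    d=onplane(cm,(px[0]/1.5,px[1]/1.5),z)[:2]-v[:2];return np.round([d@[np.cos(a),np.sin(a)],d@[-np.sin(a),np.cos(a)]],4)
d=s["ee_pos"][:2]-v[:2];print("tcp",d@[np.cos(a),np.sin(a)],d@[-np.sin(a),np.cos(a)])
print("exit plate +33:",rk((400,362),.062),"+23",rk((400,376),.062),"entry +-:",rk((400,440),.062),rk((400,453),.062))
print("seam",rk((380,330),.054),"short front",rk((380,222),.054),"lip corner",rk((432,189),.034),rk((432,200),.034))
print("short axis lower/upper",rk((381,325),.044),rk((380.5,255),.044))
print("fresh tail",rk((380,466),.054))
b=cv2.imread("pics/w13.png")
cv2.imwrite("pics/c13.png",cv2.resize(b[120:320,200:300],None,fx=4,fy=3,interpolation=cv2.INTER_CUBIC))
```

```text
tcp 0.08047710343664415 -0.05978903714517629
exit plate +33: [ 0.0354 -0.0721] +23 [ 0.0257 -0.0723] entry +-: [-0.0211 -0.073 ] [-0.0313 -0.0732]
seam [ 0.0531 -0.0599] short front [ 0.1198 -0.0598] lip corner [ 0.1368 -0.0913] [ 0.1303 -0.0915]
short axis lower/upper [ 0.0522 -0.0605] [ 0.0982 -0.0602]
fresh tail [-0.0487 -0.06  ]
```

View pics/c13.png

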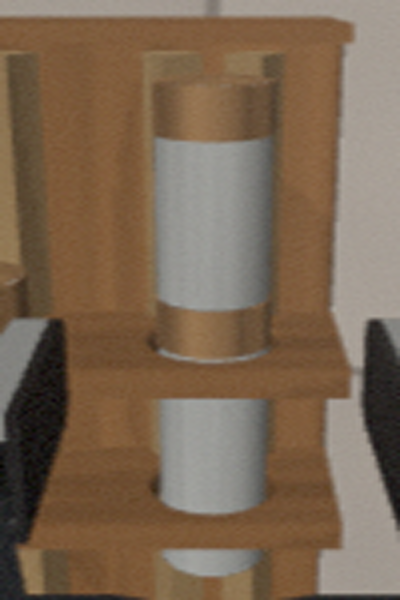

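Fitting with the plate bias removed gives fresh from −50.4 to about +50.8 mm, so it is centred within about 0.5 mm. The short tube runs about +50.5 to +120.5 mm, clear of the plates and the lip. Next, grasp it at its middle.

```bash
python3 -m creep '{"grip":[0.5,0.5,0.5,0.5,0.5,0.5,0.5],"offset":[[0.1,0.035,0],[0.3,0.035,0],[0.5,0.035,0],[0.65,0.035,0],[0.72,0.035,0],[0.75,0.035,0],[0.75,0.035,0]],"dr":[[0,0,0],[0,0,0],[0,0,0],[0,0,0],[0,0,0],[0,0,0],[0,0,0]]}'
python3 -m creep '{"grip":[0.6,0.64,0.65,0.66,0.66],"offset":[[0,0,0],[0,0,0],[0,0,0],[0,0,0],[0,0,0]],"dr":[[0,0,0],[0,0,0],[0,0,0],[0,0,0],[0,0,0]]}'
python3 -m creep '{"grip":[0.67,0.67],"offset":[[0,0,0],[0,0,0]],"dr":[[0,0,0],[0,0,0]]}'
python3 -m creep '{"grip":[0.68,0.68],"offset":[[0,0,0],[0,0,0]],"dr":[[0,0,0],[0,0,0]]}'
python3 -m creep '{"grip":[0.69,0.69],"offset":[[0,0,0],[0,0,0]],"dr":[[0,0,0],[0,0,0]]}'
```

```text
t: 19.92
ee_pos: [0.5935, 0.1151, 0.0311]
ee_rot: [-0.055, 1.57, 0.055]
contact_force: [-0.8, 0.4, -0.6]
grip_width: 0.497
t: 20.55
ee_pos: [0.5933, 0.1152, 0.0309]
ee_rot: [-0.055, 1.57, 0.055]
contact_force: [0.5, -0.5, -0.4]
grip_width: 0.34
t: 20.8
ee_pos: [0.5932, 0.1152, 0.0309]
ee_rot: [-0.055, 1.57, 0.055]
contact_force: [-0.9, -0.4, 2.0]
grip_width: 0.327
t: 21.05
ee_pos: [0.5931, 0.1152, 0.0309]
ee_rot: [-0.055, 1.571, 0.055]
contact_force: [-3.5, -0.2, 2.8]
grip_width: 0.324
t: 21.3
ee_pos: [0.5931, 0.1152, 0.031]
ee_rot: [-0.055, 1.571, 0.055]
contact_force: [-5.6, -0.7, 5.4]
grip_width: 0.317
```

```bash
python3 -m creep '{"grip":[0.69,0.69,0.69,0.69,0.69,0.69],"offset":[[-0.03,0,0],[-0.08,0,0],[-0.2,0,0],[-0.4,0,0],[-0.6,0,0],[-0.6,0,0]],"dr":[[0,0,0],[0,0,0],[0,0,0],[0,0,0],[0,0,0],[0,0,0]]}'
python3 - <<'E'
from h import *
im=get_image("wrist");cv2.imwrite("pics/w14.png",im[:,:,::-1])
im=get_image("scene");cv2.imwrite("pics/s14.png",cv2.resize(im[140:260,200:340,::-1],None,fx=5,fy=5,interpolation=cv2.INTER_CUBIC))
s=observe();print(s["ee_pos"],s["grip_width"],s["qpos"])
plan([.485,-.343,.15],131.7)
E
```

```text
t: 22.05
ee_pos: [0.5949, 0.1154, 0.1243]
ee_rot: [-0.055, 1.565, 0.055]
contact_force: [0.2, -0.2, -0.2]
grip_width: 0.316
[0.59332797 0.11515248 0.12129375] 0.3180866530976602 [ 1.14692807e-01  5.74387971e-01  1.59882012e+00 -2.49002540e-05
  9.67724454e-01  4.46654883e-02]
dr [ 2.906e-01  2.000e-04 -1.000e-04] alt [-7.094e-01  1.000e-04  2.000e-04]
off [-0.192  -2.9963 -0.934 ] dist mm 471.7
```

View pics/w14.png

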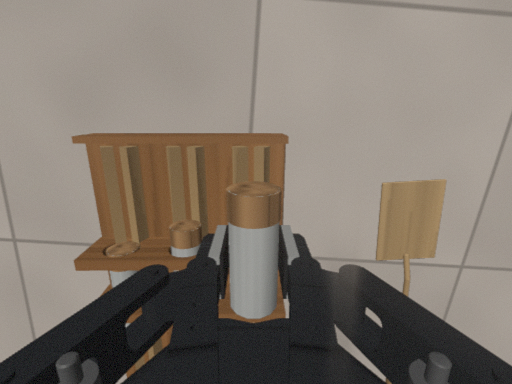

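View pics/s14.png

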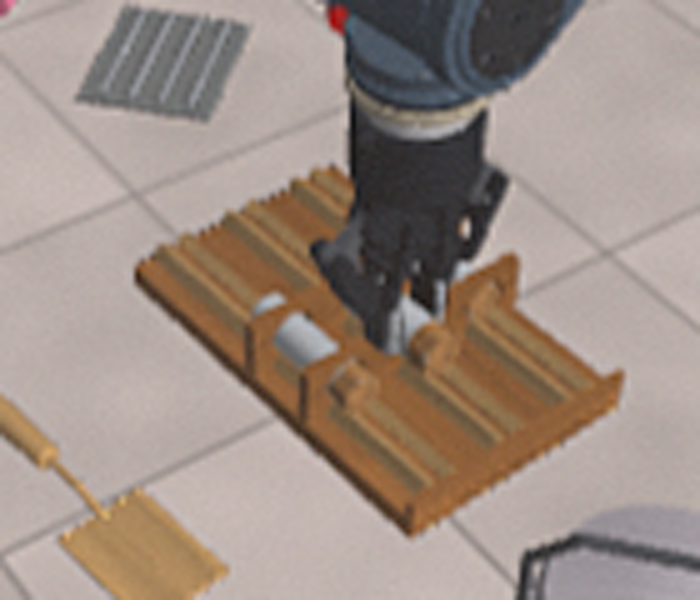

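```bash
python3 -m creep '{"grip":[0.69,0.69,0.69,0.69,0.69],"offset":[[-0.2,0,0],[-0.4,-0.25,-0.05],[-0.4,-0.6,-0.15],[-0.4,-0.95,-0.25],[-0.4,-1,-0.3]],"dr":[[0,0,0],[0,0,0],[0,0,0],[0,0,0],[0,0,0]]}'
python3 -m creep '{"grip":[0.69,0.69,0.69,0.69,0.69],"offset":[[0,-0.2,-0.06],[0,-0.5,-0.16],[0,-0.8,-0.26],[0,-1,-0.32],[0,-1,-0.32]],"dr":[[0.04,0,0],[0.08,0,0],[0.12,0,0],[0.16,0,0],[0.16,0,0]]}'
python3 - <<'E'
from h import *
plan([.485,-.343,.15],131.7);print(observe()["ee_pos"])
E
```

```text
t: 22.78
ee_pos: [0.5579, -0.0401, 0.18]
ee_rot: [-0.053, 1.572, 0.053]
contact_force: [-0.4, 0.3, 0.5]
grip_width: 0.317
t: 23.4
ee_pos: [0.5211, -0.1915, 0.1802]
ee_rot: [0.342, 1.545, -0.341]
contact_force: [0.0, 0.5, -0.4]
grip_width: 0.314
dr [ 1.297e-01 -4.000e-04  1.000e-04] alt [-8.703e-01 -1.000e-04 -5.000e-04]
off [ 0.2009 -1.0171  0.2083] dist mm 158.6
[ 0.52105858 -0.19150128  0.18018067]
```

```bash
python3 -m creep '{"grip":[0.69,0.69,0.69,0.69,0.69],"offset":[[0,-0.3,0.06],[0,-0.6,0.12],[0.1,-0.9,0.2],[0.2,-1,0.208],[0.2,-1,0.208]],"dr":[[0.04,0,0],[0.08,0,0],[0.12,0,0],[0.13,0,0],[0.13,0,0]]}'
python3 - <<'E'
from h import *
plan([.4842,-.3427,.03],131.7);print(observe()["ee_pos"])
im=get_image("wrist");cv2.imwrite("pics/w15.png",im[:,:,::-1])
E
```

```text
t: 24.02
ee_pos: [0.4865, -0.3387, 0.1493]
ee_rot: [0.657, 1.473, -0.655]
contact_force: [-0.2, 1.5, -0.9]
grip_width: 0.316
dr [ 0.0011 -0.0011  0.0001] alt [-9.989e-01 -1.000e-04 -1.700e-03]
off [ 0.795  -0.0289  0.012 ] dist mm 119.3
[ 0.4865114  -0.33874026  0.14925127]
```

View pics/w15.png

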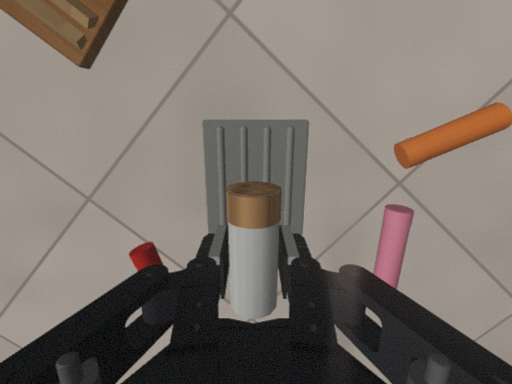

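```bash
python3 -m creep '{"grip":[0.69,0.69,0.69,0.69,0.69,0.69],"offset":[[0.15,-0.02,0.012],[0.35,-0.02,0.012],[0.55,-0.02,0.012],[0.7,-0.02,0.012],[0.78,-0.02,0.012],[0.78,-0.02,0.012]],"dr":[[0,0,0],[0,0,0],[0,0,0],[0,0,0],[0,0,0],[0,0,0]]}'
python3 - <<'E'
from h import *
plan([.4842,-.3427,.0135],131.7);print(observe()["ee_pos"])
im=get_image("wrist");cv2.imwrite("pics/w16.png",cv2.resize(im[100:340,130:380,::-1],None,fx=2.4,fy=2.4,interpolation=cv2.INTER_CUBIC))
E
```

```text
t: 24.82
ee_pos: [0.4863, -0.3423, 0.0339]
ee_rot: [0.656, 1.47, -0.656]
contact_force: [0.0, -0.3, -0.0]
grip_width: 0.318
dr [ 0.0012 -0.0002  0.    ] alt [-9.988e-01 -0.000e+00 -3.000e-04]
off [ 0.1362 -0.0123 -0.0076] dist mm 20.6
[ 0.48633964 -0.3423188   0.03393485]
```

View pics/w16.png

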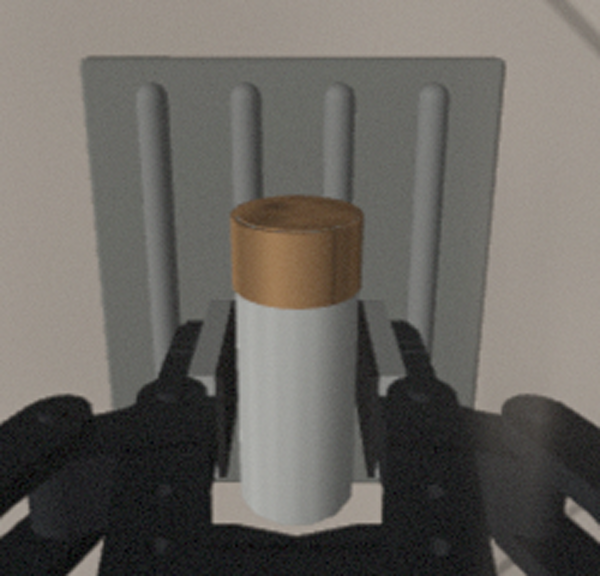

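```bash
python3 -m creep '{"grip":[0.69,0.69,0.69,0.69,0.69],"offset":[[0,-0.012,-0.007],[0.06,-0.012,-0.007],[0.1,-0.012,-0.007],[0.122,-0.012,-0.007],[0.122,-0.012,-0.007]],"dr":[[0,0,0],[0,0,0],[0,0,0],[0,0,0],[0,0,0]]}'
python3 -m creep '{"grip":[0.69,0.69],"offset":[[0.008,0,0],[0.008,0,0]],"dr":[[0,0,0],[0,0,0]]}'
python3 -m creep '{"grip":[0.69,0.69],"offset":[[0.005,0,0],[0.005,0,0]],"dr":[[0,0,0],[0,0,0]]}'
```

```text
t: 25.5
ee_pos: [0.4838, -0.3435, 0.0153]
ee_rot: [0.657, 1.47, -0.657]
contact_force: [-0.3, -1.6, 0.6]
grip_width: 0.315
t: 25.75
ee_pos: [0.4839, -0.3436, 0.0144]
ee_rot: [0.657, 1.469, -0.657]
contact_force: [-0.1, 0.4, -0.4]
grip_width: 0.317
t: 26.0
ee_pos: [0.484, -0.3437, 0.0139]
ee_rot: [0.657, 1.469, -0.657]
contact_force: [-1.4, 1.3, 2.4]
grip_width: 0.316
```

Contact at 13.9 mm, the expected height. Release gently and rise.

```bash
python3 -m creep '{"grip":[0.68,0.66,0.63,0.58,0.5,0.5],"offset":[[0,0,0],[0,0,0],[0,0,0],[0,0,0],[0,0,0],[0,0,0]],"dr":[[0,0,0],[0,0,0],[0,0,0],[0,0,0],[0,0,0],[0,0,0]]}'
python3 -m creep '{"grip":[0.5,0.5,0.5,0.5,0.5,0.5],"offset":[[-0.05,0,0],[-0.2,0,0],[-0.45,0,0],[-0.7,0,0],[-0.9,0,0],[-0.9,0,0]],"dr":[[0,0,0],[0,0,0],[0,0,0],[0,0,0],[0,0,0],[0,0,0]]}'
python3 - <<'E'
from h import *
im=get_image("wrist");cv2.imwrite("pics/w17.png",im[:,:,::-1])
im=get_image("side");cv2.imwrite("pics/s17.png",cv2.resize(im[130:350,170:370,::-1],None,fx=2.7,fy=2.7,interpolation=cv2.INTER_CUBIC))
im=get_image("scene");cv2.imwrite("pics/s18.png",cv2.resize(im[120:260,180:345,::-1],None,fx=4,fy=4,interpolation=cv2.INTER_CUBIC))
print(observe()["t"])
E
```

```text
t: 26.75
ee_pos: [0.4839, -0.3436, 0.0136]
ee_rot: [0.657, 1.469, -0.657]
contact_force: [0.0, -0.0, -0.7]
grip_width: 0.499
t: 27.5
ee_pos: [0.4849, -0.3444, 0.1515]
ee_rot: [0.655, 1.465, -0.658]
contact_force: [0.1, -0.3, -0.2]
grip_width: 0.5
27.65
```

View pics/w17.png

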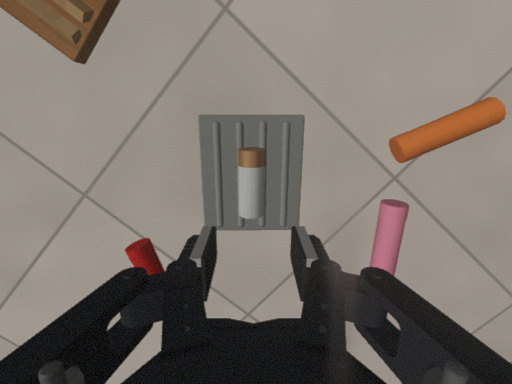

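View pics/s17.png

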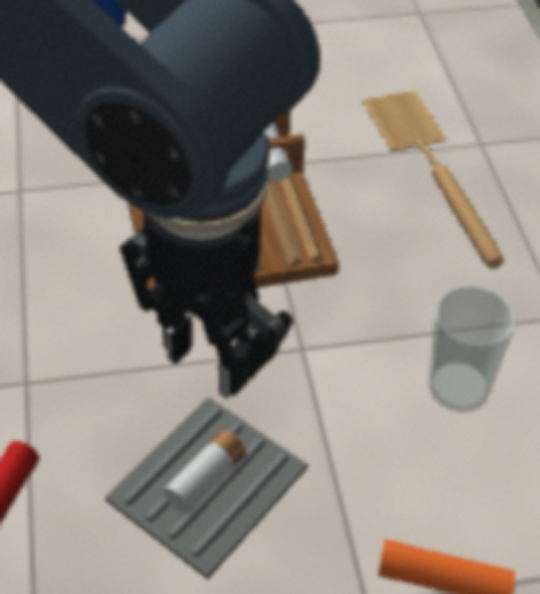

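View pics/s18.png

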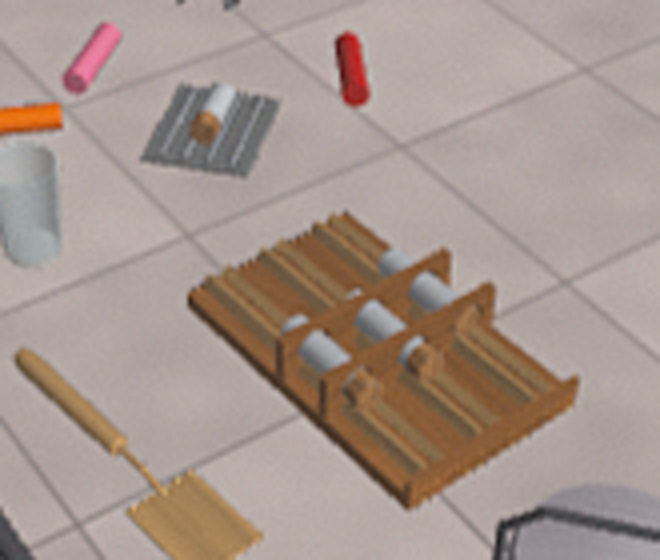

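The short tube lies in the middle slot and the bystanders have not moved. There is time for one last overhead look at the centring.

```bash
python3 -m creep '{"grip":[0.5,0.5,0.5,0.5,0.5],"offset":[[-0.2,0.2,0],[-0.4,0.5,0],[-0.4,0.8,0],[-0.4,1,0],[-0.4,1,0]],"dr":[[-0.04,0,0],[-0.08,0,0],[-0.12,0,0],[-0.16,0,0],[-0.16,0,0]]}'
python3 - <<'E'
from h import *
plan([.595,-.06,.2],3.9)
E
```

```text
t: 28.28
ee_pos: [0.5963, -0.242, 0.2071]
ee_rot: [0.264, 1.557, -0.263]
contact_force: [-0.4, -0.6, 0.4]
grip_width: 0.503
dr [-0.1284 -0.0006 -0.0003] alt [ 8.716e-01 -4.000e-04  8.000e-04]
off [ 0.0488  1.1429 -0.4078] dist mm 182.2
```

```bash
python3 -m creep '{"grip":[0.5,0.5,0.5,0.5,0.5],"offset":[[0,0.3,-0.1],[0,0.6,-0.2],[0,0.85,-0.3],[0,1,-0.4],[0,1,-0.4]],"dr":[[-0.04,0,0],[-0.08,0,0],[-0.12,0,0],[-0.128,0,0],[-0.128,0,0]]}'
python3 - <<'E'
from h import *
im=get_image("wrist")
s=observe();print(s["ee_pos"],s["t"])
cv2.imwrite("pics/w20.png",cv2.resize(im[:180,60:330,::-1],None,fx=2.9,fy=2.9,interpolation=cv2.INTER_CUBIC))
E
```

```text
t: 28.9
ee_pos: [0.588, -0.0816, 0.208]
ee_rot: [-0.05, 1.572, 0.05]
contact_force: [-1.2, -0.3, -0.8]
grip_width: 0.499
[ 0.58841023 -0.08261432  0.2081904 ] 28.95
```

View pics/w20.png

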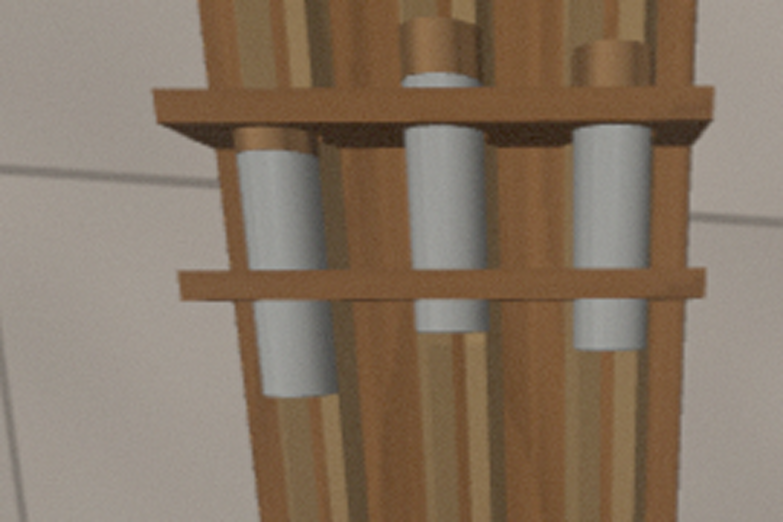

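Run:
```python
from h import *
cm=camera_model("wrist");v=np.load("rack.npy");a=v[2]
def rk(u,w,z):
    d=onplane(cm,(60+u/2.9,w/2.9),z)[:2]-v[:2];return round(1000*(d@[np.cos(a),np.sin(a)]),1)
print("plates",[rk(680,w,.062) for w in (88,122,269,298)],"front z54/z40",rk(612,38,.054),rk(580,45,.04),"tail",rk(610,350,.054),rk(610,350,.04))
s=job_done();print(s)
```

```text
plates [np.float64(31.7), np.float64(21.8), np.float64(-24.0), np.float64(-33.6)] front z54/z40 48.4 50.4 tail -51.5 -52.2
the job is handed in; nothing more can be done
None
```

The job is done and handed in at about 29 s of the 67 s allowed.

- **Fresh tube:** I lifted it from the trivet with a light grip and laid it in the groove of the short tube's lane (rack y = −60). I then pushed it home from behind with shut fingers.
- **Short tube:** It was shoved clear onto the exit groove. Only then did I grip it, and I laid it in the trivet's middle slot, where contact came at the expected height.

**Last checks**
- **Centring:** After correcting for the camera offset seen on the plates, the last view puts the fresh tube at about −50.7 to +49.7 mm, roughly half a millimetre off centre. An earlier view read about +0.2 mm.
- **Disagreement between cameras:** The wrist-camera fit of the rack differed from the side camera by a few millimetres. I relied on the wrist fit, because the found entry point and the groove contact agreed with it.
- **Surroundings:** The other two tubes looked unmoved in the last wrist view. The bystanders in view (tumbler, spatula, coloured tubes) looked undisturbed, but the cup and most of the tiffin were outside the final crops.
- **Forces:** The tool force peaked at about 17 N while laying the tube in the groove. Finger squeeze could not be measured, so I closed only about 1 mm past contact.

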